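# Refill the tumbler with stones, using the scoop

### The job

Use the hand scoop to get all six tumbling stones out of the catch pan under the tumbler's rod screen and tip them into the tumbler's bowl; never handle the stones with the gripper itself. Then lay the scoop flat and right way up in the tool tray, beside the file and the wire brush, lined up with them and with its handle pointing the same way as theirs. Leave everything else on the bench, and the part lying on the screen, where it is.

Things in the scene. Friction and masses are not known exactly. Their poses are not given: they have to be found in the camera images.
- scoop: Aluminium hand scoop, 172 mm long, 0.22 kg, loose on the bench. Origin: underside of its flat floor, middle of the bowl; x to the straight nose edge, z up, handle to -x. Bowl 95 mm long (x = -47.5 to 47.5), 112 mm wide outside, 108 inside, open at the nose; floor 2 mm thick, back wall 54 mm high, sides 40 mm high, 20 mm from x = 8 to 32, none further on.
- scoop_grip (a point): Middle of the scoop's straight wooden handle, at (-100, 0, 50) mm in the scoop's frame, axes as the scoop's. The handle is parallel to the scoop's floor, 20 mm wide (y), 24 mm high, from x = -62 to -124 mm. The scoop balances near the back of its bowl.
- scoop_nose (a point): Middle of the scoop's nose edge at its underside, at (47.5, 0, 0) mm in the scoop's frame.
- pan: Fixed steel catch pan under the screen. Origin: on the bench below the inner face of its far wall, at mid width; x points from the near end to the far wall, z up. Inside: x = -260 to 0 mm, y = -63 to 63 mm, floor 3 mm above the bench; far and side walls 45 mm high, near end a 12 mm lip. Wet with soap: stones, scoop bowl and pan slide on one another (friction about 0.3).
- pan_back (a point): Foot of the pan's far wall: middle of the wall, on the pan's floor (3 mm above the bench).
- tumbler: Fixed vibratory tumbler; origin on the bench below the bowl's axis, z up. Open round bowl, 268 mm wide inside at the rim, 190 mm at its floor, rim 200 mm above the bench; hub in the middle 64 mm wide at the floor, its top with wing nut 176 mm above the bench. From the bowl's -x side a level screen of rods juts out over the pan as far as x = -301 mm.
- bowl_mouth (a point): Centre of the bowl's mouth, level with its rim, 200 mm above the bench.
- bowl_floor (a point): Centre of the bowl's inner floor, 91 mm above the bench (under the hub).
- screen_edge (a point): Middle of the rod screen's outer edge bar (10 mm thick), 124 mm above the bench; axes as the tumbler's. The screen is 166 mm wide, rods 38 mm apart, underside 119 mm and top 129 mm above the bench, with a leg at each end of the edge bar (y = +-78 mm). It covers the 176 to 181 mm of the pan next to its far wall, so nothing can be lifted straight up there.
- stone1: Grey worn ceramic tumbling stone, a rounded puck 30 mm across and 22 mm high, 33 g, one of six alike; lies in the far 90 mm of the pan at the start. Origin: centre of its underside; z is its axis.
- stone2: Grey worn ceramic tumbling stone, a rounded puck 30 mm across and 22 mm high, 33 g, one of six alike; lies in the far 90 mm of the pan at the start. Origin: centre of its underside; z is its axis.
- stone3: Grey worn ceramic tumbling stone, a rounded puck 30 mm across and 22 mm high, 33 g, one of six alike; lies in the far 90 mm of the pan at the start. Origin: centre of its underside; z is its axis.
- stone4: Grey worn ceramic tumbling stone, a rounded puck 30 mm across and 22 mm high, 33 g, one of six alike; lies in the far 90 mm of the pan at the start. Origin: centre of its underside; z is its axis.
- stone5: Grey worn ceramic tumbling stone, a rounded puck 30 mm across and 22 mm high, 33 g, one of six alike; lies in the far 90 mm of the pan at the start. Origin: centre of its underside; z is its axis.
- stone6: Grey worn ceramic tumbling stone, a rounded puck 30 mm across and 22 mm high, 33 g, one of six alike; lies in the far 90 mm of the pan at the start. Origin: centre of its underside; z is its axis.
- tray: Fixed shallow steel tool tray, 262 mm (x) by 226 mm (y), walls 3 mm thick and 21 mm high, inner floor 3 mm above the bench; origin on the bench under its middle. The file and the brush lie along its x, handles to -x, in its +y part. The free part, for the scoop, runs from y = -110 to 25 mm.
- file: File with a round wooden handle, 200 mm long, in the tray; handle to its -x. Origin: middle of its underside. Stays where it is.
- wire_brush: Wooden wire brush, 200 mm long, 30 mm wide, in the tray between the file and the free part; handle to its -x. Origin: middle of its underside. Stays where it is.
- flange: Round steel flange, 68 mm across, 22 mm high, lying loose on the screen's rods; origin under its middle. Stays where it is.
- spray_can: White spray can, 60 mm across, 160 mm high, standing on the bench; origin under its middle. Stays.
- tube_offcut: Short steel tube, 76 mm across, 70 mm high, standing on the bench; origin under its middle. Stays.
- magnet_square: Dark steel welding square, 90 mm long, 88 mm high, 16 mm thick, standing on the bench; origin under its middle. Stays.
- c_clamp: Steel C-clamp lying on the bench, about 200 by 105 mm, 25 mm high; origin under the middle of its frame. Stays.
Things that resemble listed ones, but are neither listed nor needed, are in the scene too. Of the things like the scoop, leave any that is green or orange; of the rest the larger one is meant.

How it is judged:
By the outcome, as a careful person would: the job done as asked, in the order asked, and still so for the second after the job is handed in, with the robot touching nothing.
It also fails if it takes over 58 s, if anything falls off the work surface, if the arm or the gripper's body presses on something with over 40 N, if the wrist force passes 120 N, or if a joint passes its speed limit or range.

### The arm

A 6-joint arm with a two-finger parallel gripper is mounted at the origin on the work surface. World frame = base frame: x ahead of the robot, y to its left, z up, the work surface at z = 0. Lengths are in m, angles in rad, forces in N, time in s.
With the tool pointing down it reaches from about 0.225 to 0.875 m from the base axis. Payload 3.4 kg.
Tool frame: the origin (TCP) lies between the finger pads; the fingertips stand 25 mm ahead of it and the grasp point (between the pads) lies 6 mm ahead of it (manip.tips_ahead is the distance from the TCP to the fingertips, in m); z points along the fingers, x is the direction in which the jaws open and shut, and the axes are right-handed (so a half turn about z gives the same grasp; the last joint's range is limited). The gripper opens to 85 mm and grips with 20 to 120 N. Pads are 22 mm wide; open, the fingers measure 114 mm over their backs; the gripper's body (76 mm by 85 mm) begins 54 mm behind the grasp point. The pads swing forward as they close: fully open they stand 13 mm farther back than shut.
Start: joints at [-1.248, 0.276, 1.505, -0, 1.361, -0.121], TCP at [0.247, -0.519, 0.256] pointing down, gripper open.
Joint ranges: [-2.89, 2.89], [-0.75, 2.08], [0.22, 2.7], [-1.18, 4.32], [0.11, 2.71], [-2.7, 2.7]. Speed limits (rad/s): [2.57, 2.57, 3.14, 3.14, 3.14, 3.14].

### API

Orientations are given as a unit quaternion [w, x, y, z].
In Python, from rig import manip gives the robot as it stands. The module is installed in compiled form; this text tells all that it offers.
- The arm moves only by the tool send_rows, never from a script. Its argument "plan" is a list of rows, each an object with "linear": the shift along the tool's x, y, z in m, a list of three; "delta_rot": the turn, a rotation vector about the tool's x, y, z in degrees, a list of three; "fingers": the finger opening in m, from 0 to 0.0854. A call has 1 to 12 rows; each row shifts and turns the pose as measured when the row begins, along the tool's axes as they then stand; what a row does not reach is not made up. A row lasts 1/12 s, in which the tool goes at most 41.7 mm and 7.16 degrees, less where a joint would pass 70% of its speed; a pose out of reach is approached as far as the arm can. A call with a gripper value outside its range is refused whole. The fingers move at their own pace and stop on an object; "force" is the grip in N (left out, the last holds). Time passes only in rows, so rows that do not move let the fingers close. It gives the time, the measured TCP pose, the force and the opening at its end, in the units of the state.
- manip.get_state(): the state, without advancing time (a new reading comes with each control period).
- manip.get_image(name): name is "side" or "top"; returns the picture (420x560x3 uint8, red, green, blue); there is no depth.
- manip.camera_info(name): a dict with "K" (3x3 intrinsics, pixels), "rvec" (rotation vector, rad) and "tvec" (3), from world to camera coordinates, as OpenCV has them. Camera axes: x right, y down, z forward; pixel columns grow to the right and rows downward; lengths in m; the calibration is good to about 2 mm. A picture is of the moment at which its call begins. camera_info takes no time and is no camera call.
- manip.sign_off(): hands the job in, once; it reports no verdict.
Trained networks look in the newest picture that a camera, given by its name, has taken for a name from the list of things; names that differ only in an ending like _2 or _b are one class to them, and where a whole thing is asked for, a point or a joint stands for the part that bears it (a point fixed in the world has none). Each returns a list of dicts, best first, with "p" (0 to 1); they miss things now and then, are a little off and sometimes report something else, mostly with a low value. They report only what shows in the picture. A call takes as long as a camera call. They do not tell look-alikes from the thing itself.
- manip.find_in(thing, camera): "extent" ([left, top, right, bottom] in pixels, round what is visible of it).
- manip.masks_of(thing, camera): "pixels" (420x560 bool, what is visible of it) and "extent" ([left, top, right, bottom] in pixels, round what is visible of it).
The state is a dict: "clock": time; "qpos": joint angles; "qd": joint speeds; "effort": joint torques, N m; "position": TCP position; "ee_rot": TCP orientation; "contact_force": force on the tool from outside, world axes, zero at the start; "moment": the same for the moment, N m; "width": finger opening in m.
Only numpy, scipy, OpenCV 4.12 (cv2) and the standard library are available. Lean on these libraries where they do the work, as an engineer would, in place of code of your own. Each camera call takes 0.05 s, during which the arm holds its last target. There are 200 camera calls.

## Working session

There is one attempt and no reset: what is moved stays moved. The work goes in short steps, Python scripts to look and compute and a tool call to move; the robot and the scene stay as the last step left them, time stands still between calls to the robot, and variables do not carry over. Pictures are saved under pics/ and viewed, about 8 in all and at most 12, crops included, and the job is handed in when it is done.

Besides the shell and the picture viewer there is one more tool, called after "Call:" in YAML: its name, and indented under it one key for each argument. send_rows: Moves the arm, as the interface text tells. Its arguments: {"type":"object","properties":{"plan":{"type":"array","items":{"type":"object","properties":{"linear":{"type":"array","items":{"type":"number"}},"delta_rot":{"type":"array","items":{"type":"number"}},"fingers":{"type":"number"}}}},"force":{"type":"number"}},"required":["plan"]}

```bash
mkdir -p pics
cat > h.py <<'E'
import numpy as np, cv2
from rig import manip
from scipy.spatial.transform import Rotation as R
def cam(n):
    c=manip.camera_info(n); return np.array(c["K"],float),cv2.Rodrigues(np.array(c["rvec"],float))[0],np.array(c["tvec"],float).ravel()
def ray(n,uv,z):
    K,Rm,t=cam(n); d=Rm.T@np.linalg.inv(K)@np.array([uv[0],uv[1],1.]); o=-Rm.T@t
    return o+d*(z-o[2])/d[2]
def proj(n,P):
    K,Rm,t=cam(n); p=(Rm@np.atleast_2d(P).T).T+t; p=p@K.T; return p[:,:2]/p[:,2:]
def save(n,f,crop=None,s=1):
    im=manip.get_image(n)[:,:,::-1]
    if crop: im=im[crop[1]:crop[3],crop[0]:crop[2]]
    im=cv2.resize(im,None,fx=s,fy=s,interpolation=cv2.INTER_CUBIC); cv2.imwrite('pics/'+f,im)
E
python3 - <<'E'
from h import *
a=manip.get_image("top");b=manip.get_image("side")
cv2.imwrite('pics/a.png',cv2.resize(a[:,:,::-1],(800,600)));cv2.imwrite('pics/b.png',cv2.resize(b[:,:,::-1],(800,600)))
for n in("top","side"):
    K,Rm,t=cam(n);print(n,-Rm.T@t,Rm[2],K[0,0])
    for th in "scoop pan tumbler stone1 tray file wire_brush flange".split():
        print(th,[(np.round(d["extent"]).astype(int).tolist(),round(d["p"],2)) for d in manip.find_in(th,n)][:7])
E
```

```text
top [0.36907184 0.08096918 1.28822848] [ 0.14288015 -0.02630443 -0.98939039] 420.7541800210661
scoop [([256, 228, 283, 265], 0.98), ([214, 171, 261, 228], 0.79), ([188, 274, 251, 319], 0.65), ([311, 242, 356, 277], 0.55), ([279, 116, 305, 145], 0.4)]
pan [([277, 154, 366, 210], 0.96), ([214, 175, 262, 228], 0.3)]
tumbler [([300, 102, 476, 216], 0.77)]
stone1 [([351, 158, 352, 161], 0.51)]
tray [([278, 114, 307, 146], 0.6)]
file []
wire_brush [([124, 183, 140, 250], 0.85)]
flange [([337, 170, 358, 191], 0.92), ([112, 168, 187, 260], 0.53)]
side [-0.06571454  0.39833698  1.05501266] [ 0.52313898 -0.28602027 -0.80281879] 454.8386684001878
scoop [([285, 242, 325, 271], 0.98), ([356, 224, 397, 259], 0.96), ([223, 220, 268, 265], 0.88), ([243, 303, 321, 357], 0.87)]
pan [([268, 152, 362, 227], 0.64), ([349, 176, 359, 182], 0.44)]
tumbler [([287, 74, 436, 217], 0.76)]
stone1 [([338, 184, 347, 189], 0.49), ([324, 176, 338, 184], 0.45), ([319, 168, 329, 176], 0.39)]
tray [([96, 239, 232, 364], 0.75)]
file [([105, 275, 150, 344], 0.97)]
wire_brush []
flange [([329, 147, 352, 171], 0.93)]
```

View pics/a.png

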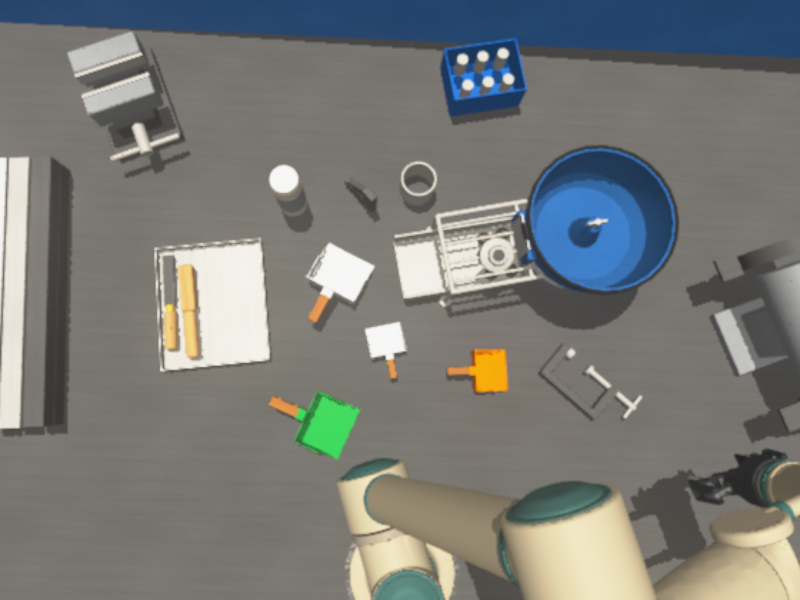

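View pics/b.png

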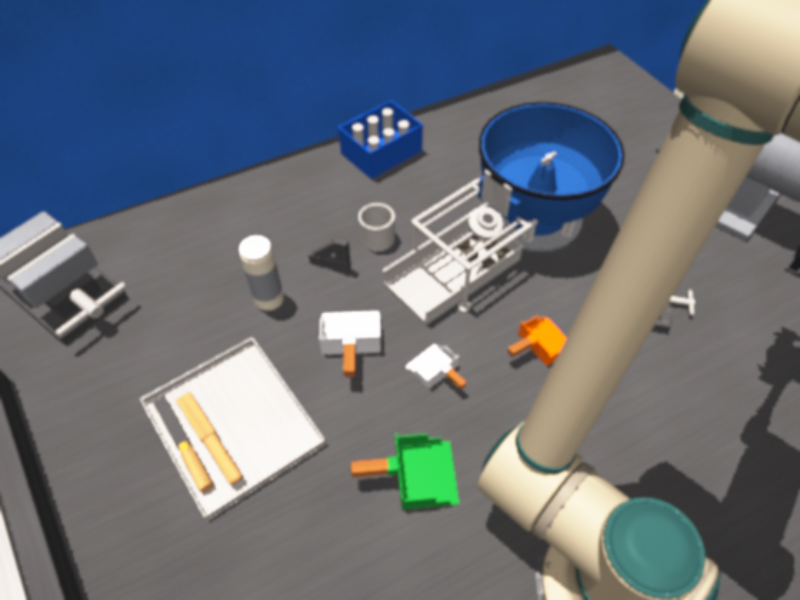

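Candidate scoops (in 800×600 top-view pixels):
- White, large, at (340,275).
- White, small, at (386,345).
- Green, at (328,425).
- Orange, at (490,370).

Green and orange are excluded, and the larger of the rest is (340,275). I'll confirm it in an enlarged crop while fitting its pose.

```bash
cat > fit.py <<'E'
from h import *
from scipy.optimize import minimize
def box(x0,x1,y0,y1,z0,z1): return np.array([[x,y,z] for x in(x0,x1) for y in(y0,y1) for z in(z0,z1)])/1000.
SC=[box(-47.5,8,-56,56,0,40),box(-47.5,-45.5,-56,56,0,54),box(8,32,-56,56,0,20),box(32,47.5,-56,56,0,2),box(-124,-47.5,-10,10,38,62)]
TR=[box(-131,131,-113,113,0,21)]
def sil(n,boxes,p,z=0,S=4):
    m=np.zeros((420*S,560*S),np.uint8); Rz=R.from_euler('z',p[2]).as_matrix()
    for b in boxes:
        q=proj(n,b@Rz.T+[p[0],p[1],z]); cv2.fillConvexPoly(m,cv2.convexHull(np.round((q+.5)*S).astype(np.int32)),1)
    return m
def fit(boxes,masks,p0):
    M={n:cv2.resize(m.astype(np.uint8),None,fx=4,fy=4,interpolation=cv2.INTER_NEAREST) for n,m in masks.items()}
    def c(p):
        return sum(1-(sil(n,boxes,p)&m).sum()/ (sil(n,boxes,p)|m).sum() for n,m in M.items())
    r=minimize(c,p0,method='Nelder-Mead',options=dict(initial_simplex=np.array(p0)+np.array([[0,0,0],[.015,0,0],[0,.015,0],[0,0,.2]]),xatol=3e-4,fatol=1e-4))
    return r.x,r.fun
def pick(n,th,uv):
    best=None
    for d in manip.masks_of(th,n):
        e=d["extent"]
        if e[0]<=uv[0]<=e[2] and e[1]<=uv[1]<=e[3]: return d["pixels"]
E
python3 - <<'E'
from fit import *
save("top","c.png",(190,90,490,300),2.66)
save("side","d.png",(210,60,450,240),3.3)
print(manip.get_state()["ee_rot"])
c=ray("top",(238,192),.02);hd=ray("top",(223,215),.05);d=c-hd
ms={"top":pick("top","scoop",(238,195)),"side":pick("side","scoop",(245,235))}
print({k:(None if v is None else int(v.sum())) for k,v in ms.items()})
print(c,hd,np.arctan2(d[1],d[0]))
p0=[c[0],c[1],np.arctan2(d[1],d[0])]
for k in (["top","side"],["top"],["side"]): print(k,fit(SC,{n:ms[n] for n in k},p0))
m=[(n,pick(n,"tray",u)) for n,u in(("top",(148,210)),("side",(165,300)))]
ms={n:v for n,v in m if v is not None}
c=ray("top",(149,213),.02);print(list(ms),c)
print(fit(TR,ms,[c[0],c[1],0.]))
for n,u in(("top",[(155,247),(260,238),(270,360),(161,371)]),):
    for q in u: print(ray(n,np.array(q)*.7,.021))
E
```

```text
[ 4.49737957e-05  8.45374518e-01 -5.34174052e-01  6.92225702e-05]
{'top': 1255, 'side': 1312}
[0.60776175 0.14967525 0.02      ] [0.53136595 0.1895052  0.05      ] -0.48059161254244054
['top', 'side'] (array([ 0.6134649 ,  0.15126143, -0.43894538]), np.float64(0.14453297119952435))
['top'] (array([ 0.61357646,  0.15279778, -0.43020765]), np.float64(0.08191504081915035))Traceback (most recent call last):
  File "<stdin>", line 10, in <module>
  File "fit.py", line 15, in fit
    r=minimize(c,p0,method='Nelder-Mead',options=dict(initial_simplex=np.array(p0)+np.array([[0,0,0],[.015,0,0],[0,.015,0],[0,0,.2]]),xatol=3e-4,fatol=1e-4))
    res = _minimize_neldermead(fun, x0, args, callback, bounds=bounds,
                               **options)
    fsim[j] = func(sim[j])
              ~~~~^^^^^^^^
    fx = function(np.copy(x), *(wrapper_args + args))
  File "fit.py", line 14, in c
    return sum(1-(sil(n,boxes,p)&m).sum()/ (sil(n,boxes,p)|m).sum() for n,m in M.items())
  File "fit.py", line 14, in <genexpr>
    return sum(1-(sil(n,boxes,p)&m).sum()/ (sil(n,boxes,p)|m).sum() for n,m in M.items())
                  ~~~^^^^^^^^^^^
  File "fit.py", line 9, in sil
    q=proj(n,b@Rz.T+[p[0],p[1],z]); cv2.fillConvexPoly(m,cv2.convexHull(np.round((q+.5)*S).astype(np.int32)),1)
  File "h.py", line 10, in proj
    K,Rm,t=cam(n); p=(Rm@np.atleast_2d(P).T).T+t; p=p@K.T; return p[:,:2]/p[:,2:]
           ~~~^^^
  File "h.py", line 5, in cam
    c=manip.camera_info(n); return np.array(c["K"],float),cv2.Rodrigues(np.array(c["rvec"],float))[0],np.array(c["tvec"],float).ravel()
ValueError: time passes only in moves, steps and waits
```

View pics/c.png

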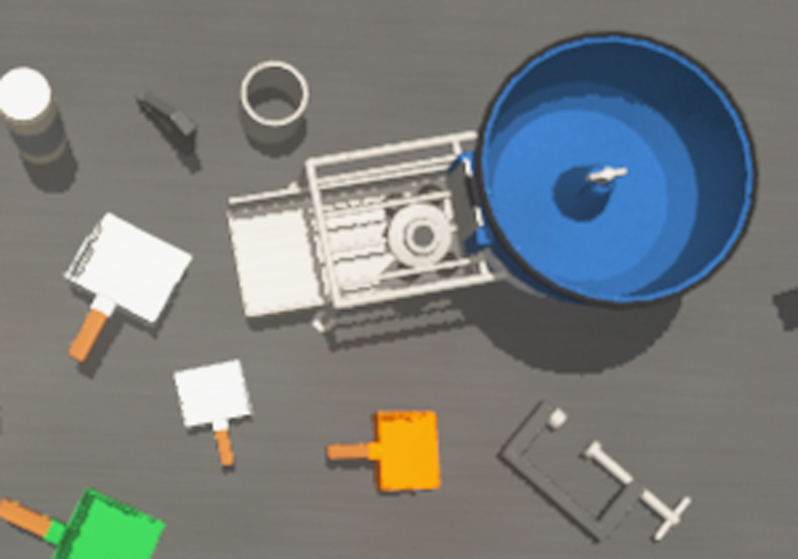

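View pics/d.png

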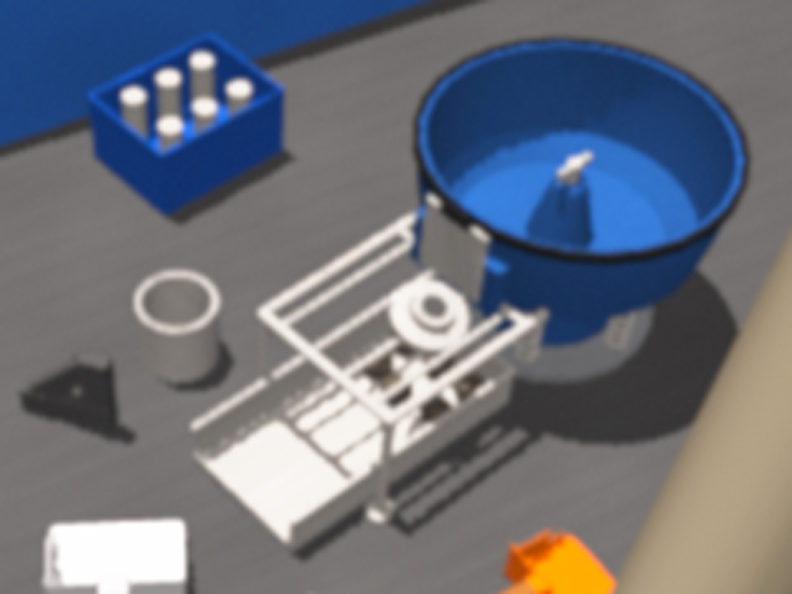

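```bash
sed -i 's/^def cam(n):/import functools\n@functools.lru_cache\ndef cam(n):/' h.py
python3 - <<'E'
from fit import *
cam("top");cam("side")
im=manip.get_image("side")[:,:,::-1][205:275,205:285]
im2=manip.get_image("top")[:,:,::-1][160:235,205:270]
f=lambda i:cv2.resize((255*np.clip((i.astype(float)/255-.45)/.55,0,1)**3).astype(np.uint8),(390,450),interpolation=cv2.INTER_CUBIC)
cv2.imwrite('pics/e.png',np.hstack([f(im),f(im2)]))
ms={"top":pick("top","scoop",(238,195)),"side":pick("side","scoop",(245,235))}
for k in (["top","side"],["top"],["side"]): print(k,fit(SC,{n:ms[n] for n in k},[.613,.152,-.44]))
m=[(n,pick(n,"tray",u)) for n,u in(("top",(148,210)),("side",(165,300)))]
ms={n:v for n,v in m if v is not None}
c=ray("top",(149,213),.02);print(list(ms),c)
if ms: print(fit(TR,ms,[c[0],c[1],0.]))
for q in [(155,247),(260,238),(270,360),(161,371)]: print('tray',ray("top",np.array(q)*.7,.021)) 
C=lambda q,z:np.round(ray("top",np.array(q)/2.66+[190,90],z),4)
D=lambda q,z:np.round(ray("side",np.array(q)/3.3+[210,60],z),4)
print('bowl',C((617.5,170),.2),D((581,148),.2))
print('edge',C((308,160),.129),C((335,307),.129),'side',D((265,312),.129),D((388,418),.129))
print('pan near',C((230,207),.012),C((247,317),.012),'side',D((200,455),.012),D((292,545),.012))
E
```

```text
['top', 'side'] (array([ 0.61324029,  0.15000762, -0.44807914]), np.float64(0.0948141457341033))
['top'] (array([ 0.61253347,  0.1505007 , -0.45254767]), np.float64(0.04974587325147306))
['side'] (array([ 0.61417192,  0.14956746, -0.44793822]), np.float64(0.03619764187732255))
['top', 'side'] [0.53382863 0.41488307 0.02      ]
(array([0.53675993, 0.42047484, 0.13003696]), np.float64(0.41256309565196936))
tray [0.65266319 0.54561688 0.021     ]
tray [0.68069305 0.3243621  0.021     ]
tray [0.42044205 0.28803312 0.021     ]
tray [0.39075231 0.51125714 0.021     ]
bowl [ 0.6959 -0.3511  0.2   ] [ 0.6892 -0.3458  0.2   ]
edge [ 0.7154 -0.0441  0.129 ] [ 0.5569 -0.0754  0.129 ] side [ 0.7087 -0.0458  0.129 ] [ 0.5589 -0.0755  0.129 ]
pan near [0.69   0.0338 0.012 ] [0.5606 0.0105 0.012 ] side [0.6813 0.0338 0.012 ] [0.5575 0.0105 0.012 ]
```

View pics/e.png

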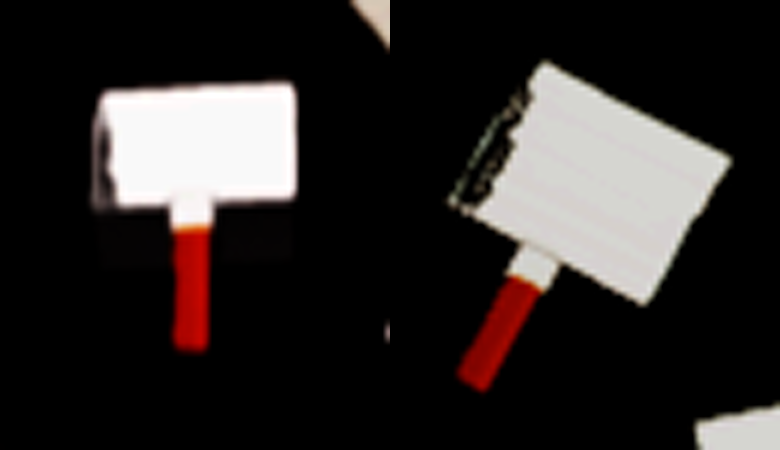

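The crop shows the large white scoop upright: the handle leaves the top edge of the shaded back wall, and the fit agrees in both cameras. Next I'll set up a move helper and start moving.

```bash
cat > mv.py <<'E'
from h import *
import sys,json
from scipy.linalg import logm,expm
def T(p,Rm):
    M=np.eye(4);M[:3,:3]=Rm;M[:3,3]=p;return M
def q2R(q): return R.from_quat([q[1],q[2],q[3],q[0]]).as_matrix()
def cur():
    s=manip.get_state(); return T(s["position"],q2R(s["ee_rot"])),s
def tool(yaw,el,sg=1):
    "tool z at azimuth yaw, el rad below horizontal; tool x = horizontal left of yaw (sg)"
    z=np.array([np.cos(el)*np.cos(yaw),np.cos(el)*np.sin(yaw),-np.sin(el)]);x=sg*np.array([-np.sin(yaw),np.cos(yaw),0])
    return np.c_[x,np.cross(z,x),z]
def steps(C,G,n=None):
    D=np.linalg.inv(C)@G; w=R.from_matrix(D[:3,:3]).magnitude()*57.3
    if n is None: n=int(max(np.ceil(np.linalg.norm(D[:3,3])/.038),np.ceil(w/6.8),1))
    S=expm(np.real(logm(D))/n); rv=R.from_matrix(S[:3,:3]).as_rotvec()*57.3
    print("total lin",np.round(D[:3,3],4),"rot",round(w,1),"n",n,"| per row lin",np.round(S[:3,3],4).tolist(),"rot",np.round(rv,2).tolist())
def log():
    s=manip.get_state(); open('log.txt','a').write(json.dumps([list(map(float,s["qpos"])),list(map(float,s["position"])),list(map(float,s["ee_rot"]))])+"\n"); return s
E
python3 - <<'E'
from mv import *
s=log(); C,_=cur(); A=tool(-.448,np.radians(30)); mid=T([.42,.10,.22],A)
steps(C,mid)
print(A, s["clock"])
D=lambda q,z:np.round(ray("side",np.array(q)/3.3+[210,60],z),4)
for z in(.045,.048):print('pan right wall',D((290,530),z),D((512,362),z),'left',D((192,430),z))
E
```

```text
total lin [-0.485  -0.4223  0.0363] rot 136.1 n 21 | per row lin [0.0067, -0.0352, -0.0152] rot [-1.51, 3.15, -5.46]
[[ 0.43316377  0.45065762  0.78056189]
 [ 0.90131523 -0.21658189 -0.37513083]
 [ 0.          0.8660254  -0.5       ]] 1.4
pan right wall [0.5517 0.0167 0.045 ] [ 0.618  -0.2516  0.045 ] left [0.6857 0.0385 0.045 ]
pan right wall [0.5499 0.0178 0.048 ] [ 0.616  -0.2497  0.048 ] left [0.6834 0.0396 0.048 ]
```

Call:
send_rows:
  plan:
    - {"linear": [0.0067,-0.0352,-0.0152],"delta_rot": [-1.51,3.15,-5.46],"fingers": 0.06}
    - {"linear": [0.0067,-0.0352,-0.0152],"delta_rot": [-1.51,3.15,-5.46],"fingers": 0.06}
    - {"linear": [0.0067,-0.0352,-0.0152],"delta_rot": [-1.51,3.15,-5.46],"fingers": 0.06}
    - {"linear": [0.0067,-0.0352,-0.0152],"delta_rot": [-1.51,3.15,-5.46],"fingers": 0.06}
    - {"linear": [0.0067,-0.0352,-0.0152],"delta_rot": [-1.51,3.15,-5.46],"fingers": 0.06}
    - {"linear": [0.0067,-0.0352,-0.0152],"delta_rot": [-1.51,3.15,-5.46],"fingers": 0.06}
    - {"linear": [0.0067,-0.0352,-0.0152],"delta_rot": [-1.51,3.15,-5.46],"fingers": 0.06}
  force: 100

```text
clock: 1.98
position: [0.4575, -0.3806, 0.3393]
ee_rot: [0.184, 0.953, -0.211, 0.114]
contact_force: [0.7, -0.8, 0.1]
width: 0.0602
```

Run:
```python
from mv import *
s=log(); C,_=cur(); A=tool(-.448,np.radians(30)); mid=T([.42,.10,.22],A)
steps(C,mid); print(s["position"],s["qpos"],s["clock"])
```

```text
total lin [-0.2414 -0.4247 -0.089 ] rot 89.6 n 14 | per row lin [0.007, -0.0353, -0.0157] rot [-1.45, 3.13, -5.39]
[ 0.4574601  -0.38056711  0.33934701] [-0.6838802   0.10126888  1.60388024 -0.2554858   1.07245716 -0.16710819] 1.9833
```

Call:
send_rows:
  plan:
    - {"linear": [0.007,-0.0353,-0.0157],"delta_rot": [-1.45,3.13,-5.39]}
    - {"linear": [0.007,-0.0353,-0.0157],"delta_rot": [-1.45,3.13,-5.39]}
    - {"linear": [0.007,-0.0353,-0.0157],"delta_rot": [-1.45,3.13,-5.39]}
    - {"linear": [0.007,-0.0353,-0.0157],"delta_rot": [-1.45,3.13,-5.39]}
    - {"linear": [0.007,-0.0353,-0.0157],"delta_rot": [-1.45,3.13,-5.39]}
    - {"linear": [0.007,-0.0353,-0.0157],"delta_rot": [-1.45,3.13,-5.39]}
    - {"linear": [0.007,-0.0353,-0.0157],"delta_rot": [-1.45,3.13,-5.39]}

```text
$.plan[0]: bad value
```

```bash
cat > kin.py <<'E'
from mv import *
from scipy.optimize import least_squares
def rx(a):return R.from_euler('x',a).as_matrix()
def ry(a):return R.from_euler('y',a).as_matrix()
def rz(a):return R.from_euler('z',a).as_matrix()
def fk(q,k):
    a,o,h,L1,e,L2,d,oy=k
    M=rz(q[0]); p=M@[a,o,h]; M=M@ry(q[1]); p=p+M@[0,0,L1]; M=M@ry(q[2]); p=p+M@[e,0,L2]
    M=M@rz(q[3]); M=M@ry(q[4]); p=p+M@[0,oy,d]; M=M@rz(q[5]); return p,M
E
python3 - <<'E'
from kin import *
s=log(); C,_=cur(); A=tool(-.448,np.radians(30)); mid=T([.42,.10,.22],A)
steps(C,mid); print(s["position"],s["qpos"],s["clock"])
L=[json.loads(l) for l in open('log.txt')]
for q,p,r in L:
    print(np.round(fk(q,[0]*8)[1].T@q2R(r),3).tolist())
f=lambda k:np.concatenate([fk(q,k)[0]-p for q,p,r in L])
r=least_squares(f,[0,.07,.3,.4,0,.4,.2,0]);print(np.round(r.x,4),np.abs(r.fun).max())
E
```

```text
total lin [-0.2414 -0.4247 -0.089 ] rot 89.6 n 14 | per row lin [0.007, -0.0353, -0.0157] rot [-1.45, 3.13, -5.39]
[ 0.4574601  -0.38056711  0.33934701] [-0.6838802   0.10126888  1.60388024 -0.2554858   1.07245716 -0.16710819] 1.9833
[[-1.0, -0.0, -0.0], [0.0, -1.0, 0.0], [-0.0, 0.0, 1.0]]
[[-1.0, -0.0, -0.0], [-0.0, -1.0, 0.0], [-0.0, 0.0, 1.0]]
[[-1.0, -0.0, -0.0], [-0.0, -1.0, 0.0], [-0.0, 0.0, 1.0]]
[ 0.0023  0.0721  0.0977  0.6016 -0.0057  0.4124  0.3399 -0.0027] 1.507367876074639e-07
```

Call:
send_rows:
  plan:
    - {"linear": [0.007,-0.0353,-0.0157],"delta_rot": [-1.45,3.13,-5.39],"fingers": 0.06}
    - {"linear": [0.007,-0.0353,-0.0157],"delta_rot": [-1.45,3.13,-5.39],"fingers": 0.06}
    - {"linear": [0.007,-0.0353,-0.0157],"delta_rot": [-1.45,3.13,-5.39],"fingers": 0.06}
    - {"linear": [0.007,-0.0353,-0.0157],"delta_rot": [-1.45,3.13,-5.39],"fingers": 0.06}
    - {"linear": [0.007,-0.0353,-0.0157],"delta_rot": [-1.45,3.13,-5.39],"fingers": 0.06}
    - {"linear": [0.007,-0.0353,-0.0157],"delta_rot": [-1.45,3.13,-5.39],"fingers": 0.06}
    - {"linear": [0.007,-0.0353,-0.0157],"delta_rot": [-1.45,3.13,-5.39],"fingers": 0.06}

```text
clock: 2.57
position: [0.5287, -0.1072, 0.3389]
ee_rot: [0.336, 0.903, 0.152, 0.22]
contact_force: [0.6, 0.5, -0.5]
width: 0.0602
```

Run:
```python
from kin import *
s=log(); C,_=cur(); A=tool(-.448,np.radians(30)); mid=T([.42,.10,.22],A)
steps(C,mid); print(s["position"],s["qpos"],s["clock"])
L=[json.loads(l) for l in open('log.txt')]
f=lambda k:np.concatenate([fk(q,k)[0]-p for q,p,r in L])
r=least_squares(f,[0,.07,.3,.4,0,.4,.2,0]);k=r.x;print(np.round(k,4),np.abs(r.fun).max())
json.dump(list(k),open('k.json','w'))
lo=np.array([-2.89,-.75,.22,-1.18,.11,-2.7]);hi=np.array([2.89,2.08,2.7,4.32,2.71,2.7])
def ik(p,M):
    best=None
    for q0 in ([0,.3,1.5,-.9,1.2,-.5],[0,.3,1.5,3.,1.,0],[0.2,.8,1.,-.5,1.,1.5],[0,.3,1.5,-.9,1.2,2.]):
        g=lambda q:np.r_[10*(fk(q,k)[0]-p),R.from_matrix((fk(q,k)[1]@rz(np.pi)).T@M).as_rotvec()]
        r=least_squares(g,q0,bounds=(lo,hi))
        if best is None or r.cost<best.cost: best=r
    return best.x,best.cost
yt=-1.38; n=np.array([np.cos(yt),np.sin(yt),0]); wall=np.array([.669,-.228,0])
for el in(20,30,40,50,60,75,90,105):
  for sg in(1,-1):
    A=tool(yt,np.radians(el),sg)
    for b,z in((.155,.053),(.345,.1),(.2,.35)):
        G=wall-b*n+[0,0,z]-.006*A[:,2]
        q,c=ik(G,A);print(el,sg,b,np.round(q,2),"%.1e"%c)
```

```text
total lin [-0.0409 -0.2446 -0.0859] rot 42.2 n 7 | per row lin [0.0057, -0.0348, -0.015] rot [-1.25, 2.84, -5.18]
[ 0.52866964 -0.1072446   0.33886329] [ 0.01899601 -0.02604784  1.93769701 -0.85929355  0.81243172  0.16627705] 2.5667
[-0.      0.0694  0.1368  0.6297  0.0604  0.4211  0.3395 -0.    ] 1.1016871304114773e-09
20 1 0.155 [ 0.27  0.81  1.7  -1.18  1.34  0.9 ] 7.0e-03
20 1 0.345 [ 0.57  0.8   1.61 -1.06  1.55  0.91] 1.7e-29
20 1 0.2 [ 0.36  0.46  1.55 -1.18  1.57  0.46] 1.6e-05
20 -1 0.155 [ 0.27  0.81  1.7  -1.18  1.34 -2.24] 7.0e-03
20 -1 0.345 [ 0.57  0.8   1.61 -1.06  1.55 -2.24] 3.6e-30
20 -1 0.2 [ 0.36  0.46  1.55 -1.18  1.57 -2.68] 1.6e-05
30 1 0.155 [ 0.24  0.74  1.77 -1.18  1.19  0.87] 2.3e-04
30 1 0.345 [ 0.53  0.72  1.62 -0.97  1.43  0.82] 2.6e-30
30 1 0.2 [ 0.32  0.41  1.49 -1.04  1.51  0.35] 5.6e-30
30 -1 0.155 [ 0.24  0.74  1.77 -1.18  1.19 -2.27] 2.3e-04
30 -1 0.345 [ 0.53  0.72  1.62 -0.97  1.43 -2.32] 5.2e-30
30 -1 0.2 [ 0.33  0.41  1.53 -1.08  1.5  -2.7 ] 2.7e-03
40 1 0.155 [ 0.19  0.66  1.77 -1.07  1.06  0.73] 1.9e-30
40 1 0.345 [ 0.49  0.65  1.62 -0.86  1.
[... 1255 characters left out ...]
.7 ] 1.9e-02
90 1 0.155 [-0.23  0.53  1.61 -0.    0.99 -0.42] 8.0e-31
90 1 0.345 [ 0.07  0.45  1.64 -0.    1.06 -0.12] 1.0e-30
90 1 0.2 [-0.16  0.33  1.19 -0.    1.63 -0.35] 3.9e-30
90 -1 0.155 [-0.23  0.53  1.62  0.01  0.99  2.7 ] 1.3e-04
90 -1 0.345 [-0.02  0.43  1.68  0.19  1.01  2.7 ] 2.1e-02
90 -1 0.2 [-0.18  0.33  1.19  0.04  1.62  2.7 ] 3.3e-03
105 1 0.155 [-0.35  0.59  1.54  0.25  1.16 -0.65] 5.8e-28
105 1 0.345 [-0.08  0.47  1.63  0.28  1.13 -0.4 ] 1.0e-23
105 1 0.2 [-0.29  0.38  1.14  0.24  1.74 -0.45] 4.8e-29
105 -1 0.155 [-0.35  0.59  1.54  0.25  1.16  2.49] 8.7e-31
105 -1 0.345 [-0.09  0.47  1.64  0.3   1.12  2.7 ] 4.5e-04
105 -1 0.2 [-0.29  0.38  1.14  0.24  1.74  2.69] 1.8e-28
```

Run:
```python
from kin import *
C,_=cur(); A=tool(-.448,np.radians(35)); G=np.array([.5114,.1989,.05])
P1=T(G-.096*A[:,2]+[0,0,.03],A);P2=T(G-.096*A[:,2],A);P3=T(G-.006*A[:,2],A)
steps(C,P1);steps(P1,P2);steps(P2,P3); print(P1[:3,3],P3[:3,3])
```

```text
total lin [ 0.0077 -0.3961 -0.09  ] rot 41.5 n 11 | per row lin [0.0125, -0.0345, -0.0087] rot [-0.36, 1.66, -3.37]
total lin [ 0.     -0.0246  0.0172] rot 0.0 n 1 | per row lin [-0.0, -0.0246, 0.0172] rot [0.0, 0.0, 0.0]
total lin [ 0.   -0.    0.09] rot 0.0 n 3 | per row lin [0.0, -0.0, 0.03] rot [0.0, 0.0, 0.0]
[0.44052184 0.23296339 0.13506334] [0.50697011 0.20102896 0.05344146]
```

Call:
send_rows:
  plan:
    - {"linear": [0.0125,-0.0345,-0.0087],"delta_rot": [-0.36,1.66,-3.37],"fingers": 0.06}
    - {"linear": [0.0125,-0.0345,-0.0087],"delta_rot": [-0.36,1.66,-3.37],"fingers": 0.06}
    - {"linear": [0.0125,-0.0345,-0.0087],"delta_rot": [-0.36,1.66,-3.37],"fingers": 0.06}
    - {"linear": [0.0125,-0.0345,-0.0087],"delta_rot": [-0.36,1.66,-3.37],"fingers": 0.06}
    - {"linear": [0.0125,-0.0345,-0.0087],"delta_rot": [-0.36,1.66,-3.37],"fingers": 0.06}
    - {"linear": [0.0125,-0.0345,-0.0087],"delta_rot": [-0.36,1.66,-3.37],"fingers": 0.06}
    - {"linear": [0.0125,-0.0345,-0.0087],"delta_rot": [-0.36,1.66,-3.37],"fingers": 0.06}
    - {"linear": [0.0125,-0.0345,-0.0087],"delta_rot": [-0.36,1.66,-3.37],"fingers": 0.06}
    - {"linear": [0.0125,-0.0345,-0.0087],"delta_rot": [-0.36,1.66,-3.37],"fingers": 0.06}
    - {"linear": [0.0125,-0.0345,-0.0087],"delta_rot": [-0.36,1.66,-3.37],"fingers": 0.06}
    - {"linear": [0.0125,-0.0345,-0.0087],"delta_rot": [-0.36,1.66,-3.37],"fingers": 0.06}

```text
clock: 3.48
position: [0.4177, 0.2761, 0.1667]
ee_rot: [0.372, 0.757, 0.485, 0.228]
contact_force: [0.2, 0.8, 0.8]
width: 0.0601
```

Run:
```python
from fit import *
from kin import *
cam("top");cam("side")
C,s=cur(); print(C[:3,3],s["qpos"])
save("side","f.png",(190,160,350,280),5)
ms={}
for n,u in(("top",(238,195)),("side",(245,240))):
    m=pick(n,"scoop",u)
    if m is not None: ms[n]=m; print(n,m.sum(),fit(SC,{n:m},[.613,.15,-.448]))
A=tool(-.448,np.radians(35)); G=np.array([.5114,.1989,.05])
P2=T(G-.096*A[:,2],A);steps(C,P2)
```

```text
[0.41766216 0.27605956 0.16665686] [ 0.98401799  0.31673545  2.11425087 -1.1778384   1.00263318  0.67706559]
top 1352 (array([ 0.61252369,  0.14994258, -0.45433384]), np.float64(0.0488608166027521))
side 1325 (array([ 0.61318068,  0.14982697, -0.45121926]), np.float64(0.055901751193995874))
total lin [-0.0283 -0.0246  0.069 ] rot 3.4 n 3 | per row lin [-0.0095, -0.0086, 0.0228] rot [-1.07, 0.04, 0.35]
```

View pics/f.png

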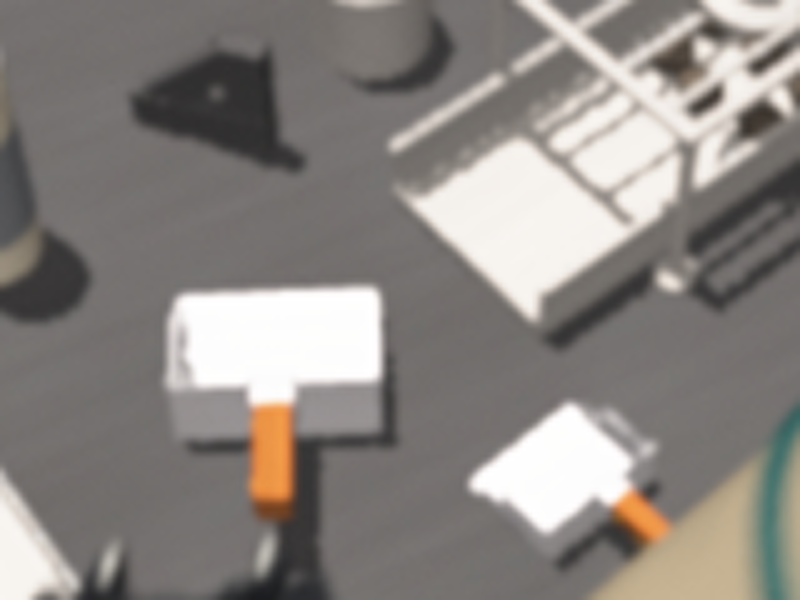

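The large scoop's handle end is at (272,505) and the fingers are at (110,560) and (268,560), so I'm offset about 28 mm to the left. Joint 4 is on its limit, so I'll check which approach angles are reachable.

```bash
cat >> kin.py <<'E'
try: k=json.load(open('k.json'))
except Exception: k=None
lo=np.array([-2.89,-.75,.22,-1.18,.11,-2.7]);hi=np.array([2.89,2.08,2.7,4.32,2.71,2.7])
def ik(p,M):
    best=None
    for q0 in ([0,.3,1.5,-.9,1.2,-.5],[.5,.3,1.9,-.9,1.2,.5],[0.2,.8,1.,-.5,1.,1.5]):
        g=lambda q:np.r_[10*(fk(q,k)[0]-p),R.from_matrix((fk(q,k)[1]@rz(np.pi)).T@M).as_rotvec()]
        r=least_squares(g,q0,bounds=(lo,hi))
        if best is None or r.cost<best.cost: best=r
    return best.x,best.cost
E
python3 - <<'E'
from kin import *
G=np.array([.5114,.1989,.05])
for el in(30,35,40):
    A=tool(-.45,np.radians(el))
    for b,u in((.006,0),(.03,0),(.096,0),(.006,.05),(.006,.1)):
        q,c=ik(G-b*A[:,2]+[0,0,u],A);print(el,b,u,np.round(q,2),"%.0e"%c)
yt=-1.38; n=np.array([np.cos(yt),np.sin(yt),0]); wall=np.array([.669,-.228,0])
for el in(30,32,34,36):
    A=tool(yt,np.radians(el)); q,c=ik(wall-.160*n+[0,0,.053]-.006*A[:,2],A);print(el,np.round(q,2),"%.0e"%c)
E
```

```text
30 0.006 0 [ 0.72  0.54  2.05 -1.18  0.92  0.66] 6e-02
30 0.03 0 [ 0.77  0.52  2.07 -1.18  0.95  0.7 ] 5e-02
30 0.096 0 [ 0.91  0.47  2.12 -1.18  1.03  0.79] 3e-02
30 0.006 0.05 [ 0.72  0.44  2.06 -1.18  0.92  0.59] 4e-02
30 0.006 0.1 [ 0.72  0.35  2.05 -1.18  0.93  0.52] 3e-02
35 0.006 0 [ 0.69  0.51  2.07 -1.18  0.84  0.61] 4e-02
35 0.03 0 [ 0.73  0.48  2.09 -1.18  0.86  0.64] 3e-02
35 0.096 0 [ 0.87  0.41  2.13 -1.18  0.95  0.72] 1e-02
35 0.006 0.05 [ 0.69  0.41  2.08 -1.18  0.85  0.55] 2e-02
35 0.006 0.1 [ 0.7   0.32  2.07 -1.18  0.86  0.49] 1e-02
40 0.006 0 [ 0.65  0.47  2.09 -1.18  0.76  0.56] 2e-02
40 0.03 0 [ 0.7   0.44  2.11 -1.18  0.78  0.59] 2e-02
40 0.096 0 [ 0.83  0.36  2.15 -1.18  0.87  0.65] 5e-03
40 0.006 0.05 [ 0.66  0.38  2.1  -1.18  0.78  0.51] 1e-02
40 0.006 0.1 [ 0.67  0.3   2.09 -1.18  0.8   0.46] 3e-03
30 [ 0.25  0.74  1.77 -1.18  1.19  0.87] 1e-04
32 [ 0.24  0.72  1.78 -1.18  1.16  0.86] 2e-24
34 [ 0.23  0.7   1.78 -1.15  1.14  0.83] 3e-28
36 [ 0.22  0.69  1.78 -1.12  1.11  0.8 ] 7e-25
```

Run:
```python
from kin import *
im=manip.get_image("top")[:,:,::-1][148:218,270:376]
g=(255*np.clip(im.astype(float)/255,0,1)**1.5).astype(np.uint8)
cv2.imwrite('pics/g.png',cv2.resize(g,None,fx=7.5,fy=7.5,interpolation=cv2.INTER_CUBIC))
for yw in(-1.38,-.45):
  for el in(90,75,60,50,35):
    A=tool(yw,np.radians(el))
    G=np.array([.5114,.1989,.05]) if yw==-.45 else np.array([.606,.096,.05])-.113*np.array([np.cos(yw),np.sin(yw),0])
    for b in(.006,.07):
        q,c=ik(G-b*A[:,2],A);print(yw,el,b,np.round(q,2),"%.0e"%c)
print(ray("top",(190+165/2.66,90+120/2.66),.04),ray("top",(190+213/2.66,90+395/2.66),.01))
```

```text
-1.38 90 0.006 [ 0.23  0.51  1.68 -0.    0.96  0.04] 2e-24
-1.38 90 0.07 [ 0.23  0.44  1.6  -0.    1.1   0.04] 1e-30
-1.38 75 0.006 [ 0.37  0.54  1.64 -0.3   1.03  0.35] 2e-29
-1.38 75 0.07 [ 0.4   0.49  1.56 -0.28  1.16  0.33] 3e-30
-1.38 60 0.006 [ 0.49  0.62  1.6  -0.55  1.16  0.59] 3e-30
-1.38 60 0.07 [ 0.54  0.57  1.51 -0.51  1.29  0.55] 4e-30
-1.38 50 0.006 [ 0.56  0.68  1.57 -0.68  1.27  0.71] 2e-26
-1.38 50 0.07 [ 0.62  0.65  1.48 -0.64  1.39  0.67] 1e-30
-1.38 35 0.006 [ 0.64  0.79  1.53 -0.84  1.44  0.84] 1e-28
-1.38 35 0.07 [ 0.71  0.78  1.43 -0.79  1.55  0.8 ] 6e-31
-0.45 90 0.006 [ 0.24  0.42  1.84 -0.    0.88 -0.88] 6e-30
-0.45 90 0.07 [ 0.24  0.35  1.77 -0.    1.03 -0.88] 3e-29
-0.45 75 0.006 [ 0.36  0.37  1.98 -0.32  0.63 -0.51] 8e-31
-0.45 75 0.07 [ 0.39  0.28  1.92 -0.28  0.78 -0.55] 2e-30
-0.45 60 0.006 [ 0.5   0.38  2.1  -0.94  0.53  0.18] 2e-27
-0.45 60 0.07 [ 0.56  0.28  2.07 -0.78  0.65  0.04] 4e-31
-0.45 50 0.006 [ 0.58  0.42  2.13 -1.18  0.61  0.48] 3e-03
-0.45 50 0.07 [ 0.68  0.32  2.16 -1.16  0.69  0.51] 1e-26
-0.45 35 0.006 [ 0.69  0.51  2.07 -1.18  0.84  0.61] 4e-02
-0.45 35 0.07 [ 0.81  0.44  2.12 -1.18  0.91  0.69] 2e-02
[0.78319213 0.11284521 0.04      ] [0.46941387 0.04702172 0.01      ]
```

View pics/g.png

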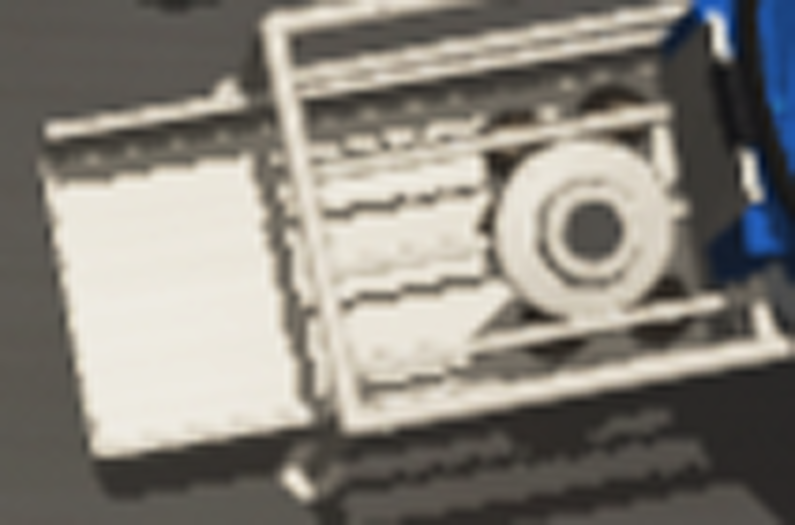

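Run:
```python
from kin import *
E=lambda q,z:ray("top",(np.array(q)+.0)/7.5+[270-.43,148-.43],z)
def yaw(a,b,z):
    a,b=E(a,z),E(b,z);d=b-a;print(np.round(a,4),np.round(b,4),'yaw',round(float(np.arctan2(d[1],d[0])),3))
yaw((45,130),(225,95),.047); yaw((95,455),(310,420),.047); yaw((45,130),(665,30),.047)
print('near edge');yaw((45,130),(95,455),.047);yaw((48,175),(92,440),.012)
print('screen');yaw((345,425),(790,345),.129);yaw((320,165),(670,110),.129);yaw((275,20),(345,425),.129);yaw((480,345),(720,300),.129)
```

```text
[0.6902 0.0381 0.047 ] [ 0.7075 -0.0345  0.047 ] yaw -1.337
[0.5581 0.0144 0.047 ] [ 0.5752 -0.0712  0.047 ] yaw -1.374
[0.6902 0.0381 0.047 ] [ 0.7416 -0.2141  0.047 ] yaw -1.369
near edge
[0.6902 0.0381 0.047 ] [0.5581 0.0144 0.047 ] yaw -2.964
[0.6801 0.0351 0.012 ] [0.5696 0.0139 0.012 ] yaw -2.952
screen
[ 0.5602 -0.0743  0.129 ] [ 0.5965 -0.2419  0.129 ] yaw -1.357
[ 0.6593 -0.0634  0.129 ] [ 0.6857 -0.1965  0.129 ] yaw -1.375
[ 0.7152 -0.0453  0.129 ] [ 0.5602 -0.0743  0.129 ] yaw -2.957
[ 0.5923 -0.1247  0.129 ] [ 0.6128 -0.2154  0.129 ] yaw -1.349
```

Run:
```python
from kin import *
C,_=cur(); A=tool(-.4525,np.radians(75)); G=np.array([.5229,.1936,.05])
P1=T(G-.08*A[:,2],A);P2=T(G-.006*A[:,2],A)
steps(C,P1);steps(P1,P2)
# carry target
yw=-1.372;n=np.array([np.cos(yw),np.sin(yw),0]);W=np.array([.672,-.230,0])
B=tool(yw,np.radians(75));O=W-n*.33; G2=O-.1*n+[0,0,.05]
P3=T(P2[:3,3]+[0,0,.03],A);P4=T(G2-.006*B[:,2]+[0,0,.03],B)
print(O,G2);steps(P2,P3);steps(P3,P4)
```

```text
total lin [-0.0273  0.0359  0.1102] rot 36.8 n 6 | per row lin [-0.0046, 0.0108, 0.0164] rot [6.14, 0.08, 0.19]
total lin [0.    0.    0.074] rot 0.0 n 2 | per row lin [0.0, 0.0, 0.037] rot [0.0, -0.0, -0.0]
[0.60682846 0.09350065 0.        ] [0.58707951 0.19153115 0.05      ]
total lin [-0.      0.0078 -0.029 ] rot 0.0 n 1 | per row lin [-0.0, 0.0078, -0.029] rot [0.0, -0.0, -0.0]
total lin [0.0274 0.0572 0.0153] rot 52.7 n 8 | per row lin [0.0063, 0.0055, 0.0015] rot [0.0, -1.7, 6.36]
```

Call:
send_rows:
  plan:
    - {"linear": [-0.0046,0.0108,0.0164],"delta_rot": [6.14,0.08,0.19],"fingers": 0.06}
    - {"linear": [-0.0046,0.0108,0.0164],"delta_rot": [6.14,0.08,0.19],"fingers": 0.06}
    - {"linear": [-0.0046,0.0108,0.0164],"delta_rot": [6.14,0.08,0.19],"fingers": 0.06}
    - {"linear": [-0.0046,0.0108,0.0164],"delta_rot": [6.14,0.08,0.19],"fingers": 0.06}
    - {"linear": [-0.0046,0.0108,0.0164],"delta_rot": [6.14,0.08,0.19],"fingers": 0.06}
    - {"linear": [-0.0046,0.0108,0.0164],"delta_rot": [6.14,0.08,0.19],"fingers": 0.06}

```text
clock: 4.18
position: [0.4916, 0.2096, 0.1382]
ee_rot: [0.148, 0.834, 0.524, 0.088]
contact_force: [-1.2, -0.4, -1.0]
width: 0.0597
```

Run:
```python
from kin import *
C,s=cur(); A=tool(-.4525,np.radians(75)); G=np.array([.5229,.1936,.05])
P2=T(G-.006*A[:,2],A);steps(C,P2);print(s["qpos"])
```

```text
total lin [-0.0001  0.0036  0.0889] rot 4.9 n 3 | per row lin [-0.0001, 0.002, 0.0296] rot [1.61, 0.14, 0.11]
[ 0.44442607  0.24520835  1.93339635 -0.39067811  0.78656276 -0.425185  ]
```

Call:
send_rows:
  plan:
    - {"linear": [-0.0001,0.002,0.0296],"delta_rot": [1.61,0.14,0.11],"fingers": 0.06}
    - {"linear": [-0.0001,0.002,0.0296],"delta_rot": [1.61,0.14,0.11],"fingers": 0.06}
    - {"linear": [-0.0001,0.002,0.0296],"delta_rot": [1.61,0.14,0.11],"fingers": 0.06}
    - {"linear": [0,0,0],"delta_rot": [0,0,0],"fingers": 0.06}
    - {"linear": [0,0,0],"delta_rot": [0,0,0],"fingers": 0.0}
    - {"linear": [0,0,0],"delta_rot": [0,0,0],"fingers": 0.0}
    - {"linear": [0,0,0],"delta_rot": [0,0,0],"fingers": 0.0}
    - {"linear": [0,0,0],"delta_rot": [0,0,0],"fingers": 0.0}
    - {"linear": [0,0,0],"delta_rot": [0,0,0],"fingers": 0.0}
    - {"linear": [0,0,0],"delta_rot": [0,0,0],"fingers": 0.0}
  force: 80

```text
clock: 5.02
position: [0.5345, 0.1787, 0.0676]
ee_rot: [0.113, 0.848, 0.511, 0.077]
contact_force: [0.5, -0.5, -2.1]
width: 0.0183
```

Call:
send_rows:
  plan:
    - {"linear": [0,0.0039,-0.0145],"delta_rot": [0,0,0],"fingers": 0.0}
    - {"linear": [0,0.0039,-0.0145],"delta_rot": [0,0,0],"fingers": 0.0}

```text
clock: 5.18
position: [0.5298, 0.1786, 0.0955]
ee_rot: [0.111, 0.848, 0.513, 0.073]
contact_force: [0.6, 1.7, -2.4]
width: 0.0179
```

Run:
```python
from kin import *
C,s=cur(); yw=-1.372;n=np.array([np.cos(yw),np.sin(yw),0]);W=np.array([.672,-.230,0])
B=tool(yw,np.radians(75));O=W-n*.33; G2=O-.1*n+[0,0,.05]
P4=T(G2-.006*B[:,2]+[0,0,.03],B);steps(C,P4);print(s["width"],s["contact_force"])
```

```text
total lin [0.0392 0.0395 0.0212] rot 51.0 n 8 | per row lin [0.0068, 0.0029, 0.0021] rot [0.0, -1.73, 6.13]
0.017905498479143734 [ 0.59024503  1.72800251 -2.41273245]
```

Call:
send_rows:
  plan:
    - {"linear": [0.0068,0.0029,0.0021],"delta_rot": [0.0,-1.73,6.13],"fingers": 0.0}
    - {"linear": [0.0068,0.0029,0.0021],"delta_rot": [0.0,-1.73,6.13],"fingers": 0.0}
    - {"linear": [0.0068,0.0029,0.0021],"delta_rot": [0.0,-1.73,6.13],"fingers": 0.0}
    - {"linear": [0.0068,0.0029,0.0021],"delta_rot": [0.0,-1.73,6.13],"fingers": 0.0}
    - {"linear": [0.0068,0.0029,0.0021],"delta_rot": [0.0,-1.73,6.13],"fingers": 0.0}
    - {"linear": [0.0068,0.0029,0.0021],"delta_rot": [0.0,-1.73,6.13],"fingers": 0.0}
    - {"linear": [0.0068,0.0029,0.0021],"delta_rot": [0.0,-1.73,6.13],"fingers": 0.0}
    - {"linear": [0.0068,0.0029,0.0021],"delta_rot": [0.0,-1.73,6.13],"fingers": 0.0}

```text
clock: 5.85
position: [0.5811, 0.1985, 0.0908]
ee_rot: [0.129, 0.988, 0.082, 0.013]
contact_force: [0.8, 0.3, -1.8]
width: 0.0183
```

Run:
```python
from kin import *
C,s=cur(); yw=-1.372;n=np.array([np.cos(yw),np.sin(yw),0]);W=np.array([.672,-.230,0])
B=tool(yw,np.radians(75));O=W-n*.33; G2=O-.1*n+[0,0,.05]
P4=T(G2-.006*B[:,2]+[0,0,.03],B);steps(C,P4);print(s["width"],s["contact_force"],s["qpos"])
a=manip.get_image("top")[:,:,::-1][130:250,180:340];b=manip.get_image("side")[:,:,::-1][140:260,190:350]
cv2.imwrite('pics/i.png',np.hstack([cv2.resize(i,(400,300),interpolation=cv2.INTER_CUBIC) for i in(a,b)]))
```

```text
total lin [0.0047 0.0048 0.0064] rot 1.9 n 1 | per row lin [0.0047, 0.0048, 0.0064] rot [-0.1, 0.28, -1.83]
0.018280912901484942 [ 0.81763261  0.31890914 -1.75690224] [ 0.356092    0.49867947  1.62016421 -0.28995903  1.08711702  0.33376993]
```

View pics/i.png

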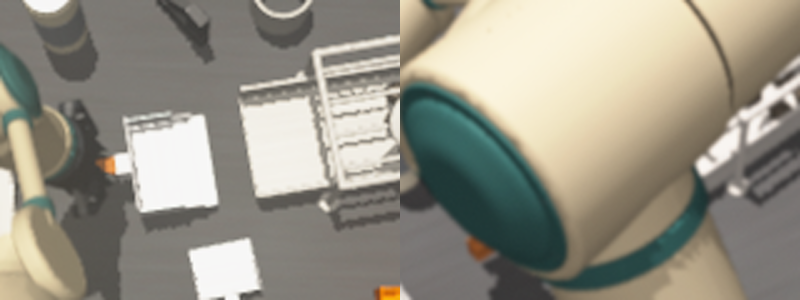

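Call:
send_rows:
  plan:
    - {"linear": [0.0047,0.002,0.0],"delta_rot": [-0.1,0.28,-1.83],"fingers": 0.0}
    - {"linear": [0,-0.003,0.0105],"delta_rot": [0,0,0],"fingers": 0.0}
    - {"linear": [0,-0.0023,0.0085],"delta_rot": [0,0,0],"fingers": 0.0}
    - {"linear": [0,-0.001,0.003],"delta_rot": [0,0,0],"fingers": 0.0}
    - {"linear": [0,0,0],"delta_rot": [0,0,0],"fingers": 0.0}

```text
clock: 6.37
position: [0.5842, 0.1989, 0.0658]
ee_rot: [0.129, 0.986, 0.107, 0.014]
contact_force: [0.9, -0.2, -0.1]
width: 0.0183
```

Run:
```python
from kin import *
C,s=cur(); print(s["contact_force"],C[:3,3],np.degrees(np.arcsin(-C[2,2])),np.arctan2(C[1,2],C[0,2]),np.arctan2(-C[0,0],C[1,0]))
```

```text
[ 0.90086918 -0.24291383 -0.11575389] [0.58421025 0.19892331 0.0658085 ] 75.0386247592506 -1.3578849618034878 -1.3545560930576301
```

Call:
send_rows:
  plan:
    - {"linear": [0,0,0],"delta_rot": [0,0,0],"fingers": 0.06}
    - {"linear": [0,0,0],"delta_rot": [0,0,0],"fingers": 0.06}
    - {"linear": [0,0,0],"delta_rot": [0,0,0],"fingers": 0.06}
    - {"linear": [0,0,-0.035],"delta_rot": [0,0,0],"fingers": 0.06}
    - {"linear": [0,0,-0.035],"delta_rot": [0,0,0],"fingers": 0.06}

```text
clock: 6.78
position: [0.5751, 0.2136, 0.129]
ee_rot: [0.132, 0.985, 0.108, 0.006]
contact_force: [0.2, 0.6, 0.5]
width: 0.0601
```

Run:
```python
from fit import *
from kin import *
cam("top");cam("side")
C,s=cur(); print(C[:3,3],s["width"])
A=tool(-1.372,np.radians(35)); G=np.array([.587,.195,.05])
steps(C,T(G-.13*A[:,2],A))
m=pick("top","scoop",(248,195)); print(m.sum(), fit(SC,{"top":m},[.609,.092,-1.37]))
ys,xs=np.nonzero(m);print(xs.min(),xs.max(),ys.min(),ys.max())
```

```text
[0.57506498 0.21362158 0.12904874] 0.060074092156343385
total lin [ 0.0095 -0.0839 -0.0183] rot 39.8 n 6 | per row lin [0.0015, -0.0128, -0.007] rot [-6.64, 0.04, 0.23]
1267 (array([ 0.59845746,  0.11938618, -1.40398767]), np.float64(0.13055616139585602))
220 265 177 215
```

Call:
send_rows:
  plan:
    - {"linear": [0.0015,-0.0128,-0.007],"delta_rot": [-6.64,0.04,0.23],"fingers": 0.06}
    - {"linear": [0.0015,-0.0128,-0.007],"delta_rot": [-6.64,0.04,0.23],"fingers": 0.06}
    - {"linear": [0.0015,-0.0128,-0.007],"delta_rot": [-6.64,0.04,0.23],"fingers": 0.06}
    - {"linear": [0.0015,-0.0128,-0.007],"delta_rot": [-6.64,0.04,0.23],"fingers": 0.06}
    - {"linear": [0.0015,-0.0128,-0.007],"delta_rot": [-6.64,0.04,0.23],"fingers": 0.06}
    - {"linear": [0.0015,-0.0128,-0.007],"delta_rot": [-6.64,0.04,0.23],"fingers": 0.06}

```text
clock: 7.33
position: [0.579, 0.3002, 0.1515]
ee_rot: [0.465, 0.88, 0.069, 0.067]
contact_force: [0.6, -0.8, 0.1]
width: 0.0604
```

Run:
```python
from fit import *
from kin import *
cam("top");cam("side")
C,s=cur(); print(C[:3,3],s["clock"],s["qpos"])
for n,u in(("top",(245,195)),("side",(275,215))):
    manip.get_image(n)
    m=pick(n,"scoop",u)
    if m is not None:
        for p0 in([.609,.092,-1.37],[.6,.10,-1.3]): print(n,m.sum(),fit(SC,{n:m},p0))
a=manip.get_image("top")[:,:,::-1][130:250,180:340];b=manip.get_image("side")[:,:,::-1][140:260,190:350]
cv2.imwrite('pics/j.png',np.hstack([cv2.resize(i,(400,300),interpolation=cv2.INTER_CUBIC) for i in(a,b)]))
```

```text
[0.57901852 0.30019123 0.15154822] 7.3333 [ 0.74866418  0.75209611  1.32116135 -0.80511928  1.66796859  0.76996221]
top 1386 (array([ 0.6018595 ,  0.12016098, -1.34601107]), np.float64(0.04160266818800196))
top 1386 (array([ 0.60183743,  0.12024423, -1.34663212]), np.float64(0.041769041769041726))
side 1257 (array([ 0.60172055,  0.11915914, -1.34840063]), np.float64(0.21353797717434087))
side 1257 (array([ 0.6017557 ,  0.11921901, -1.34569869]), np.float64(0.213329659081962))
```

View pics/j.png

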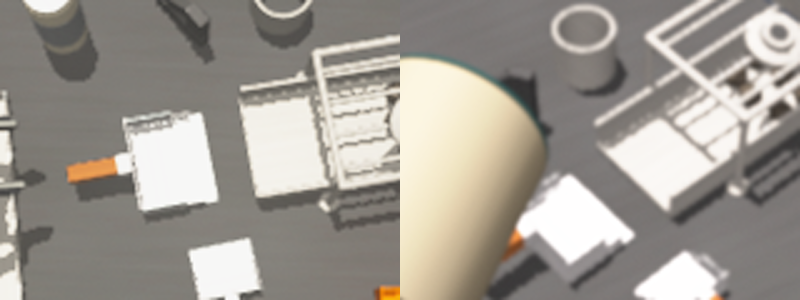

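Run:
```python
from kin import *
C,s=cur(); A=tool(-1.346,np.radians(35)); G=np.array([.5766,.2302,.05])
P1=T(G-.07*A[:,2],A);P2=T(G-.006*A[:,2],A);steps(C,P1);steps(P1,P2)
print(ik(P1[:3,3],A),ik(P2[:3,3],A))
```

```text
total lin [-0.0202 -0.0447  0.0406] rot 3.8 n 2 | per row lin [-0.0097, -0.0224, 0.0204] rot [0.42, 0.15, -1.84]
total lin [ 0.    -0.     0.064] rot 0.0 n 2 | per row lin [0.0, -0.0, 0.032] rot [0.0, -0.0, -0.0]
(array([ 0.74495768,  0.78199237,  1.42474803, -0.7907364 ,  1.55767229,
        0.79796375]), np.float64(2.976921273421471e-30)) (array([ 0.68171829,  0.79416043,  1.52194372, -0.83423391,  1.44706778,
        0.84387571]), np.float64(4.345444232291065e-29))
```

Call:
send_rows:
  plan:
    - {"linear": [-0.0067,-0.015,0.01],"delta_rot": [0.28,0.1,-1.2],"fingers": 0.06}
    - {"linear": [-0.0067,-0.015,0.015],"delta_rot": [0.28,0.1,-1.2],"fingers": 0.06}
    - {"linear": [-0.0067,-0.015,0.015],"delta_rot": [0.28,0.1,-1.2],"fingers": 0.06}
    - {"linear": [0,0,0],"delta_rot": [0,0,0],"fingers": 0.06}

```text
clock: 7.97
position: [0.5669, 0.282, 0.1005]
ee_rot: [0.453, 0.885, 0.092, 0.058]
contact_force: [-0.4, -0.9, 0.4]
width: 0.0604
```

Run:
```python
from kin import *
C,s=cur(); A=tool(-1.346,np.radians(35)); G=np.array([.5766,.2302,.05])
P2=T(G-.006*A[:,2],A);steps(C,P2)
```

```text
total lin [-0.0025 -0.0103  0.0662] rot 1.3 n 2 | per row lin [-0.0012, -0.0053, 0.0331] rot [-0.35, -0.12, -0.56]
```

Call:
send_rows:
  plan:
    - {"linear": [-0.0015,-0.006,0.012],"delta_rot": [-0.35,-0.12,-0.56],"fingers": 0.06}
    - {"linear": [-0.001,-0.005,0.02],"delta_rot": [-0.35,-0.12,-0.56],"fingers": 0.06}
    - {"linear": [0,0,0.02],"delta_rot": [0,0,0],"fingers": 0.06}
    - {"linear": [0,0,0.016],"delta_rot": [0,0,0],"fingers": 0.06}
    - {"linear": [0,0,0],"delta_rot": [0,0,0],"fingers": 0.06}

```text
clock: 8.38
position: [0.5819, 0.2285, 0.0618]
ee_rot: [0.455, 0.884, 0.093, 0.059]
contact_force: [-0.6, -0.3, 1.1]
width: 0.0599
```

Run:
```python
from kin import *
C,s=cur(); A=tool(-1.346,np.radians(35)); G=np.array([.5766,.2302,.05])
P2=T(G-.006*A[:,2],A);steps(C,P2)
```

```text
total lin [-0.005  -0.0113 -0.0015] rot 1.2 n 1 | per row lin [-0.005, -0.0113, -0.0015] rot [-0.35, -0.36, -1.07]
```

Call:
send_rows:
  plan:
    - {"linear": [-0.003,-0.006,0],"delta_rot": [-0.2,-0.2,-0.5],"fingers": 0.06}
    - {"linear": [-0.002,-0.005,-0.001],"delta_rot": [-0.2,-0.2,-0.5],"fingers": 0.06}
    - {"linear": [0,0,0],"delta_rot": [0,0,0],"fingers": 0.06}

```text
clock: 8.63
position: [0.5774, 0.234, 0.0567]
ee_rot: [0.458, 0.882, 0.096, 0.053]
contact_force: [-0.7, 0.2, -0.7]
width: 0.0601
```

Run:
```python
from kin import *
C,s=cur(); A=tool(-1.346,np.radians(35)); G=np.array([.5766,.2302,.05])
P2=T(G-.006*A[:,2],A);steps(C,P2);print(s["qd"],s["contact_force"])
```

```text
total lin [-0.0016 -0.0034  0.0008] rot 0.4 n 1 | per row lin [-0.0016, -0.0034, 0.0008] rot [-0.06, 0.03, -0.43]
[-0.00410611 -0.01662595 -0.01091499 -0.00377445  0.00935586 -0.00034928] [-0.67935692  0.23138442 -0.6867035 ]
```

Call:
send_rows:
  plan:
    - {"linear": [-0.002,-0.0045,0.001],"delta_rot": [0,0,-0.5],"fingers": 0.06}
    - {"linear": [0,0,0],"delta_rot": [0,0,0],"fingers": 0.0}
    - {"linear": [0,0,0],"delta_rot": [0,0,0],"fingers": 0.0}
    - {"linear": [0,0,0],"delta_rot": [0,0,0],"fingers": 0.0}
    - {"linear": [0,0,0],"delta_rot": [0,0,0],"fingers": 0.0}
    - {"linear": [0,0,0],"delta_rot": [0,0,0],"fingers": 0.0}
    - {"linear": [0,0,0],"delta_rot": [0,0,0],"fingers": 0.0}
  force: 110

```text
clock: 9.22
position: [0.5751, 0.2394, 0.0535]
ee_rot: [0.458, 0.882, 0.101, 0.054]
contact_force: [0.1, -0.7, -0.7]
width: 0.0176
```

Run:
```python
from fit import *
from kin import *
cam("top")
C,s=cur(); print(C[:3,3],s["width"],s["contact_force"],np.degrees(np.arcsin(-C[2,2])),np.arctan2(-C[0,0],C[1,0]))
manip.get_image("top"); m=pick("top","scoop",(245,195))
# fit with only visible bowl (handle hidden): compare bowl
print(m.sum(),fit(SC,{"top":m},[.602,.12,-1.346]))
np.save('grasp.npy',C)
```

```text
[0.57511037 0.23939283 0.0535074 ] 0.017648734975226635 [ 0.06992943 -0.67590156 -0.71502454] 35.11592967944404 -1.3408698385049216
1429 (array([ 0.602,  0.12 , -1.346]), np.float64(0.058150456835453834))
```

```bash
cat > go.py <<'E'
from kin import *
yw=-1.372; W=np.array([.672,-.230,0.]); F=T(W,rz(yw))   # pan frame
X=np.linalg.inv(np.load('grasp.npy'))@T([.602,.120,0],rz(-1.341))
NO=T([.0475,0,0],np.eye(3))
def pose(d,lat,z,pitch): return F@T([-d,lat,z],ry(np.radians(pitch)))   # nose frame
def tcp(N): return N@np.linalg.inv(NO)@np.linalg.inv(X)
def show():
    C,s=cur(); N=np.linalg.inv(F)@C@X@NO; e=R.from_matrix(N[:3,:3]).as_euler('ZYX',degrees=True)
    print("t%.2f nose d %.1f lat %.1f z %.1f | yaw %.1f pitch(down) %.1f roll %.1f | F %s w %.4f"%(s["clock"],-1e3*N[0,3],1e3*N[1,3],1e3*N[2,3],e[0],e[1],e[2],np.round(s["contact_force"],1),s["width"]),np.round(s["qpos"],2)); return C
if __name__=="__main__":
    C=show(); a=sys.argv[1:]
    while a:
        N=pose(*(np.array(a[:4],float)*[1e-3,1e-3,1e-3,1])); G=tcp(N); q,c=ik(G[:3,3],G[:3,:3]); print(a[:4],"ik",np.round(q,2),"%.0e"%c); steps(C,G); C=G; a=a[4:]
E
python3 go.py 300 0 25 0 160 0 25 0 150 0 4 2 60 0 3.5 2 0 0 3 1
```

```text
t9.32 nose d 309.5 lat 1.9 z -0.0 | yaw 1.8 pitch(down) 0.0 roll -0.0 | F [-0.6  1.2 -0.5] w 0.0178 [ 0.69  0.79  1.52 -0.83  1.45  0.84]
['300', '0', '25', '0'] ik [ 0.67  0.77  1.49 -0.82  1.49  0.81] 3e-30
total lin [ 0.003   0.0259 -0.0066] rot 1.8 n 1 | per row lin [0.003, 0.0259, -0.0066] rot [-0.01, -1.44, 1.02]
['160', '0', '25', '0'] ik [ 0.48  0.7   1.66 -0.95  1.32  0.8 ] 3e-30
total lin [-0.      0.0805  0.1145] rot 0.0 n 4 | per row lin [-0.0, 0.0201, 0.0286] rot [-0.0, 0.0, 0.0]
['150', '0', '4', '2'] ik [ 0.45  0.7   1.68 -0.95  1.26  0.8 ] 2e-27
total lin [-0.     -0.0055  0.0185] rot 2.0 n 1 | per row lin [-0.0, -0.0055, 0.0185] rot [2.0, -0.0, 0.0]
['60', '0', '3.5', '2'] ik [ 0.31  0.68  1.75 -1.04  1.16  0.79] 1e-30
total lin [-0.      0.0539  0.0721] rot 0.0 n 3 | per row lin [-0.0, 0.018, 0.024] rot [0.0, -0.0, -0.0]
['0', '0', '3', '1'] ik [ 0.22  0.68  1.78 -1.12  1.11  0.79] 5e-25
total lin [-0.      0.0329  0.0491] rot 1.0 n 2 | per row lin [-0.0, 0.0163, 0.0246] rot [-0.5, 0.0, -0.0]
```

Call:
send_rows:
  plan:
    - {"linear": [0.001,0.012,-0.004],"delta_rot": [0,-0.7,0.5],"fingers": 0.0}
    - {"linear": [0.001,0.012,-0.004],"delta_rot": [0,-0.7,0.5],"fingers": 0.0}
    - {"linear": [0.001,0.008,-0.003],"delta_rot": [0,0,0],"fingers": 0.0}
    - {"linear": [0,0.0,0],"delta_rot": [0,0,0],"fingers": 0.0}

```text
clock: 9.65
position: [0.5803, 0.2307, 0.0869]
ee_rot: [0.457, 0.884, 0.087, 0.045]
contact_force: [-0.3, -0.8, -3.4]
width: 0.0176
```

```bash
python3 go.py 160 0 25 0
python3 - <<'E'
from fit import *
import go
from kin import *
cam("top")
manip.get_image("top"); m=pick("top","scoop",(248,195))
C,_=cur();S=C@go.X;print(np.round(S[:3,3],4),np.arctan2(S[1,0],S[0,0]))
def f2(z):
    import fit
    o=fit.sil; fit.sil=lambda n,b,p,zz=0,S=4:o(n,b,p,z,S); r=fit.fit(SC,{"top":m},[.605,.11,-1.37]); fit.sil=o; return r
print(f2(S[2,3]))
E
```

```text
t9.65 nose d 300.1 lat -0.4 z 32.6 | yaw -0.1 pitch(down) 0.3 roll -0.1 | F [-0.3 -0.8 -3.4] w 0.0176 [ 0.67  0.76  1.49 -0.82  1.5   0.8 ]
['160', '0', '25', '0'] ik [ 0.48  0.7   1.66 -0.95  1.32  0.8 ] 3e-30
total lin [0.0003 0.0742 0.1188] rot 0.3 n 4 | per row lin [0.0, 0.0185, 0.0297] rot [-0.07, 0.04, -0.01]
[0.6023 0.1109 0.0311] -1.3742148619179384
(array([ 0.60387233,  0.11129497, -1.38093285]), np.float64(0.058545484700223915))
```

Call:
send_rows:
  plan:
    - {"linear": [0.001,0.0125,0.02],"delta_rot": [-0.1,0,0],"fingers": 0.0}
    - {"linear": [0.001,0.0155,0.0247],"delta_rot": [-0.1,0,0],"fingers": 0.0}
    - {"linear": [0,0.0155,0.0247],"delta_rot": [0,0,0],"fingers": 0.0}
    - {"linear": [0,0.0155,0.0247],"delta_rot": [0,0,0],"fingers": 0.0}
    - {"linear": [0,0.01,0.016],"delta_rot": [0,0,0],"fingers": 0.0}
    - {"linear": [0,0.0,0],"delta_rot": [0,0,0],"fingers": 0.0}

```text
clock: 10.25
position: [0.6069, 0.1028, 0.0742]
ee_rot: [0.455, 0.885, 0.09, 0.045]
contact_force: [0.7, -0.8, -2.8]
width: 0.0181
```

```bash
python3 go.py 150 1.5 20 2 140 1.5 6 2
```

```text
t10.25 nose d 169.7 lat 1.1 z 19.2 | yaw 0.1 pitch(down) 0.5 roll -0.2 | F [ 0.7 -0.8 -2.8] w 0.0181 [ 0.49  0.71  1.65 -0.94  1.32  0.8 ]
['150', '1.5', '20', '2'] ik [ 0.45  0.68  1.67 -0.94  1.28  0.78] 2e-29
total lin [0.0005 0.0166 0.0142] rot 1.5 n 1 | per row lin [0.0005, 0.0166, 0.0142] rot [1.51, 0.0, 0.26]
['140', '1.5', '6', '2'] ik [ 0.44  0.7   1.69 -0.95  1.25  0.8 ] 4e-27
total lin [-0.     -0.0051  0.0164] rot 0.0 n 1 | per row lin [-0.0, -0.0051, 0.0164] rot [0.0, -0.0, -0.0]
```

Call:
send_rows:
  plan:
    - {"linear": [0,0.011,0.009],"delta_rot": [0.8,0,0.2],"fingers": 0.0}
    - {"linear": [0,0.011,0.014],"delta_rot": [0.8,0,0],"fingers": 0.0}
    - {"linear": [0,0,0.008],"delta_rot": [0,0,0],"fingers": 0.0}
    - {"linear": [0,-0.003,0.006],"delta_rot": [0,0,0],"fingers": 0.0}
    - {"linear": [0,0,0],"delta_rot": [0,0,0],"fingers": 0.0}

```text
clock: 10.67
position: [0.6139, 0.0623, 0.0642]
ee_rot: [0.44, 0.892, 0.089, 0.043]
contact_force: [-0.6, 0.4, -2.2]
width: 0.0176
```

```bash
python3 go.py 125 1.5 4 2.5 60 1.5 3 2.5 0 1.5 3 2
```

```text
t10.67 nose d 130.5 lat -0.6 z 3.7 | yaw -0.1 pitch(down) 2.4 roll -0.2 | F [-0.6  0.4 -2.2] w 0.0176 [ 0.42  0.69  1.7  -0.96  1.24  0.79]
['125', '1.5', '4', '2.5'] ik [ 0.41  0.69  1.7  -0.96  1.23  0.79] 3e-27
total lin [0.0018 0.004  0.004 ] rot 0.2 n 1 | per row lin [0.0018, 0.004, 0.004] rot [0.13, 0.14, 0.1]
['60', '1.5', '3', '2.5'] ik [ 0.31  0.68  1.74 -1.03  1.16  0.77] 3e-31
total lin [-0.      0.0389  0.0521] rot 0.0 n 2 | per row lin [-0.0, 0.0194, 0.026] rot [0.0, -0.0, -0.0]
['0', '1.5', '3', '2'] ik [ 0.22  0.67  1.77 -1.11  1.1   0.77] 6e-30
total lin [-0.      0.0351  0.048 ] rot 0.5 n 2 | per row lin [-0.0, 0.0175, 0.024] rot [-0.25, 0.0, -0.0]
```

Call:
send_rows:
  plan:
    - {"linear": [0.001,0.006,0.0083],"delta_rot": [0,0,0],"fingers": 0.0}
    - {"linear": [0.001,0.006,0.0083],"delta_rot": [0,0,0],"fingers": 0.0}
    - {"linear": [0,0.0061,0.0083],"delta_rot": [0,0,0],"fingers": 0.0}
    - {"linear": [0,0.0061,0.0083],"delta_rot": [0,0,0],"fingers": 0.0}
    - {"linear": [0,0.0061,0.0083],"delta_rot": [0,0,0],"fingers": 0.0}
    - {"linear": [0,0.0061,0.0083],"delta_rot": [0,0,0],"fingers": 0.0}

```text
clock: 11.17
position: [0.6305, 0.0018, 0.0628]
ee_rot: [0.442, 0.891, 0.092, 0.045]
contact_force: [-1.0, -0.0, 0.1]
width: 0.0175
```

```bash
python3 go.py 20 1.5 3 2.5
```

```text
t11.17 nose d 67.6 lat 5.1 z 2.9 | yaw 0.4 pitch(down) 2.2 roll -0.1 | F [-1.  -0.   0.1] w 0.0175 [ 0.32  0.68  1.74 -1.03  1.17  0.78]
['20', '1.5', '3', '2.5'] ik [ 0.25  0.67  1.76 -1.08  1.12  0.76] 3e-30
total lin [-0.0029  0.0299  0.0375] rot 0.5 n 2 | per row lin [-0.0014, 0.015, 0.0187] rot [0.17, -0.11, 0.18]
```

Call:
send_rows:
  plan:
    - {"linear": [-0.0012,0.0052,0.0066],"delta_rot": [0,-0.1,0.2],"fingers": 0.0}
    - {"linear": [-0.0012,0.0052,0.0066],"delta_rot": [0.1,-0.1,0.1],"fingers": 0.0}
    - {"linear": [-0.0005,0.0052,0.0066],"delta_rot": [0.1,0,0],"fingers": 0.0}
    - {"linear": [0,0.0052,0.0066],"delta_rot": [0,0,0],"fingers": 0.0}
    - {"linear": [0,0.0052,0.0066],"delta_rot": [0,0,0],"fingers": 0.0}

```text
clock: 11.58
position: [0.6363, -0.0456, 0.0637]
ee_rot: [0.44, 0.893, 0.088, 0.044]
contact_force: [-0.2, 1.9, -1.3]
width: 0.0179
```

```bash
python3 go.py 5 1.5 3 2
```

```text
t11.58 nose d 20.4 lat 0.2 z 3.0 | yaw -0.1 pitch(down) 2.4 roll -0.0 | F [-0.2  1.9 -1.3] w 0.0179 [ 0.25  0.67  1.76 -1.08  1.12  0.77]
['5', '1.5', '3', '2'] ik [ 0.22  0.67  1.77 -1.1   1.1   0.77] 1e-26
total lin [0.0011 0.0081 0.0126] rot 0.4 n 1 | per row lin [0.0011, 0.0081, 0.0126] rot [-0.42, 0.06, -0.03]
```

Call:
send_rows:
  plan:
    - {"linear": [0.0005,0.003,0.0045],"delta_rot": [-0.1,0,0],"fingers": 0.0}
    - {"linear": [0,0.003,0.0045],"delta_rot": [-0.1,0,0],"fingers": 0.0}
    - {"linear": [0,0.003,0.0045],"delta_rot": [0,0,0],"fingers": 0.0}

```text
clock: 11.83
position: [0.6428, -0.0608, 0.0627]
ee_rot: [0.439, 0.892, 0.09, 0.047]
contact_force: [-0.2, 1.6, 0.5]
width: 0.0179
```

```bash
python3 go.py 0 1.5 3 2
python3 - <<'E'
from h import *
import cv2
a=manip.get_image("top")[:,:,::-1][145:225,260:380];b=manip.get_image("side")[:,:,::-1][125:245,260:380]
cv2.imwrite('pics/l.png',np.hstack([cv2.resize(a,None,fx=3.33,fy=3.33,interpolation=cv2.INTER_CUBIC)[:266],cv2.resize(b,None,fx=3.33,fy=3.33,interpolation=cv2.INTER_CUBIC)[50:316]]))
E
```

```text
t11.83 nose d 4.1 lat 4.9 z 2.1 | yaw 0.3 pitch(down) 2.4 roll 0.2 | F [-0.2  1.6  0.5] w 0.0179 [ 0.22  0.67  1.77 -1.1   1.09  0.76]
['0', '1.5', '3', '2'] ik [ 0.22  0.67  1.77 -1.11  1.1   0.77] 6e-30
total lin [-0.0023  0.002   0.0031] rot 0.6 n 1 | per row lin [-0.0023, 0.002, 0.0031] rot [-0.42, -0.38, 0.01]
```

View pics/l.png

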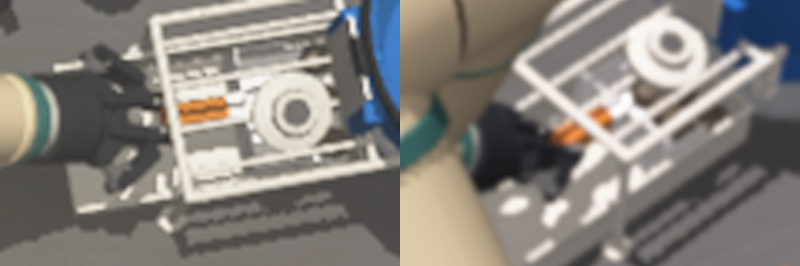

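Call:
send_rows:
  plan:
    - {"linear": [-0.0013,0.003,0.0045],"delta_rot": [-0.2,-0.2,0],"fingers": 0.0}
    - {"linear": [-0.0005,0.003,0.0045],"delta_rot": [-0.2,0,0],"fingers": 0.0}

```text
clock: 12.1
position: [0.6422, -0.0666, 0.0611]
ee_rot: [0.439, 0.893, 0.088, 0.047]
contact_force: [-20.9, 63.9, 24.7]
width: 0.0175
```

```bash
python3 go.py -5 1.5 3 2
```

```text
t12.10 nose d -1.3 lat 2.7 z 0.2 | yaw 0.1 pitch(down) 2.5 roll 0.3 | F [-20.9  63.9  24.7] w 0.0175 [ 0.21  0.67  1.77 -1.11  1.09  0.77]
['-5', '1.5', '3', '2'] ik [ 0.21  0.67  1.77 -1.11  1.09  0.77] 1e-27
total lin [-0.0006  0.003   0.0017] rot 0.6 n 1 | per row lin [-0.0006, 0.003, 0.0017] rot [-0.53, -0.27, -0.21]
```

```bash
python3 go.py 2 1.5 3 1 6 1.5 7 -3 40 1.5 14 -6 80 1 16 -8 200 1 30 -10
```

```text
t12.10 nose d -1.3 lat 2.7 z 0.2 | yaw 0.1 pitch(down) 2.5 roll 0.3 | F [-20.9  63.9  24.7] w 0.0175 [ 0.21  0.67  1.77 -1.11  1.09  0.77]
['2', '1.5', '3', '1'] ik [ 0.23  0.69  1.77 -1.12  1.11  0.79] 4e-27
total lin [-0.0006 -0.0043 -0.0028] rot 1.6 n 1 | per row lin [-0.0006, -0.0043, -0.0028] rot [-1.53, -0.27, -0.21]
['6', '1.5', '7', '-3'] ik [ 0.26  0.73  1.78 -1.17  1.16  0.87] 8e-25
total lin [-0.     -0.0108 -0.0014] rot 4.0 n 1 | per row lin [-0.0, -0.0108, -0.0014] rot [-4.0, 0.0, -0.0]
['40', '1.5', '14', '-6'] ik [ 0.33  0.76  1.76 -1.16  1.24  0.92] 1e-30
total lin [ 0.     -0.021  -0.0295] rot 3.0 n 1 | per row lin [0.0, -0.021, -0.0295] rot [-3.0, 0.0, -0.0]
['80', '1', '16', '-8'] ik [ 0.41  0.79  1.73 -1.13  1.3   0.94] 6e-28
total lin [-0.0005 -0.0236 -0.0339] rot 2.0 n 2 | per row lin [-0.0002, -0.0117, -0.0171] rot [-1.0, 0.0, -0.0]
['200', '1', '30', '-10'] ik [ 0.59  0.84  1.61 -1.    1.47  0.93] 8e-30
total lin [ 1.000e-04 -4.810e-02 -1.112e-01] rot 2.0 n 4 | per row lin [0.0, -0.0117, -0.028] rot [-0.5, 0.0, -0.0]
```

Call:
send_rows:
  plan:
    - {"linear": [0,-0.003,-0.0025],"delta_rot": [-1.5,0,0],"fingers": 0.0}
    - {"linear": [0,-0.0025,-0.0005],"delta_rot": [-1.5,0,0],"fingers": 0.0}
    - {"linear": [0,-0.002,-0.001],"delta_rot": [-1.5,0,0],"fingers": 0.0}

```text
clock: 12.35
position: [0.6395, -0.0556, 0.0568]
ee_rot: [0.47, 0.877, 0.085, 0.052]
contact_force: [-0.7, -0.7, -4.0]
width: 0.0179
```

```bash
python3 go.py 6 1.5 10 -3 40 1.5 16 -6 80 1 22 -8
```

```text
t12.35 nose d 6.1 lat 2.1 z 8.1 | yaw -0.0 pitch(down) -1.6 roll 0.6 | F [-0.7 -0.7 -4. ] w 0.0179 [ 0.25  0.71  1.78 -1.16  1.14  0.85]
['6', '1.5', '10', '-3'] ik [ 0.26  0.72  1.78 -1.17  1.16  0.86] 1e-26
total lin [-0.0001 -0.0024  0.0003] rot 1.5 n 1 | per row lin [-0.0001, -0.0024, 0.0003] rot [-1.38, -0.33, -0.53]
['40', '1.5', '16', '-6'] ik [ 0.33  0.76  1.76 -1.16  1.24  0.91] 6e-30
total lin [ 0.     -0.0218 -0.0289] rot 3.0 n 1 | per row lin [0.0, -0.0218, -0.0289] rot [-3.0, 0.0, -0.0]
['80', '1', '22', '-8'] ik [ 0.41  0.78  1.73 -1.13  1.31  0.93] 5e-28
total lin [-0.0005 -0.0201 -0.0359] rot 2.0 n 2 | per row lin [-0.0002, -0.0099, -0.018] rot [-1.0, 0.0, -0.0]
```

Call:
send_rows:
  plan:
    - {"linear": [0,-0.004,-0.003],"delta_rot": [-1.3,0,0],"fingers": 0.0}
    - {"linear": [0,-0.005,-0.006],"delta_rot": [-1.0,0,0],"fingers": 0.0}
    - {"linear": [0,-0.006,-0.008],"delta_rot": [-1.0,0,0],"fingers": 0.0}
    - {"linear": [0,-0.007,-0.01],"delta_rot": [-0.8,0,0],"fingers": 0.0}
    - {"linear": [0,-0.006,-0.01],"delta_rot": [-0.8,0,0],"fingers": 0.0}

```text
clock: 12.77
position: [0.6274, -0.0093, 0.0478]
ee_rot: [0.51, 0.855, 0.081, 0.053]
contact_force: [0.2, -0.1, -4.2]
width: 0.0179
```

```bash
python3 go.py 110 1 30 -9 220 1 50 -11
```

```text
t12.77 nose d 50.2 lat -1.9 z 14.6 | yaw -0.4 pitch(down) -6.8 roll 0.3 | F [ 0.2 -0.1 -4.2] w 0.0179 [ 0.35  0.77  1.76 -1.15  1.26  0.94]
['110', '1', '30', '-9'] ik [ 0.45  0.79  1.7  -1.1   1.35  0.93] 2e-26
total lin [ 0.0018 -0.0215 -0.0577] rot 2.3 n 2 | per row lin [0.001, -0.0105, -0.029] rot [-1.12, 0.07, -0.22]
['220', '1', '50', '-11'] ik [ 0.62  0.83  1.57 -0.99  1.52  0.91] 2e-31
total lin [ 1.000e-04 -3.640e-02 -1.056e-01] rot 2.0 n 3 | per row lin [0.0, -0.0117, -0.0353] rot [-0.67, 0.0, -0.0]
```

Call:
send_rows:
  plan:
    - {"linear": [0.0005,-0.004,-0.0125],"delta_rot": [-0.5,0,0],"fingers": 0.0}
    - {"linear": [0.0005,-0.004,-0.0125],"delta_rot": [-0.5,0,0],"fingers": 0.0}
    - {"linear": [0.0005,-0.004,-0.0125],"delta_rot": [-0.5,0,0],"fingers": 0.0}
    - {"linear": [0,-0.004,-0.014],"delta_rot": [-0.5,0,0],"fingers": 0.0}
    - {"linear": [0,-0.005,-0.016],"delta_rot": [-0.5,0,0],"fingers": 0.0}
    - {"linear": [0,-0.005,-0.016],"delta_rot": [-0.5,0,0],"fingers": 0.0}
    - {"linear": [0,-0.005,-0.018],"delta_rot": [0,0,0],"fingers": 0.0}

```text
clock: 13.35
position: [0.6061, 0.107, 0.0633]
ee_rot: [0.53, 0.842, 0.08, 0.055]
contact_force: [-0.0, -0.3, -5.2]
width: 0.0182
```

```bash
python3 go.py 220 1 50 -11
```

```text
t13.35 nose d 167.0 lat 0.3 z 38.6 | yaw -0.3 pitch(down) -9.5 roll 0.4 | F [-0.  -0.3 -5.2] w 0.0182 [ 0.54  0.81  1.64 -1.03  1.43  0.93]
['220', '1', '50', '-11'] ik [ 0.62  0.83  1.57 -0.99  1.52  0.91] 2e-31
total lin [-0.0001 -0.017  -0.0513] rot 1.5 n 2 | per row lin [-0.0, -0.0083, -0.0257] rot [-0.74, 0.05, -0.22]
```

Call:
send_rows:
  plan:
    - {"linear": [0,-0.003,-0.018],"delta_rot": [-0.4,0,0],"fingers": 0.0}
    - {"linear": [0,0.0,-0.018],"delta_rot": [-0.4,0,0],"fingers": 0.0}
    - {"linear": [0,0.002,-0.018],"delta_rot": [-0.4,0,0],"fingers": 0.0}
    - {"linear": [0,0.004,-0.018],"delta_rot": [0,0,0],"fingers": 0.0}
    - {"linear": [0,0.006,-0.01],"delta_rot": [0,0,0],"fingers": 0.0}
    - {"linear": [0,0.0,0.0],"delta_rot": [0,0,0],"fingers": 0.0}

```text
clock: 13.85
position: [0.5891, 0.1925, 0.1076]
ee_rot: [0.535, 0.839, 0.082, 0.059]
contact_force: [0.8, 0.4, -4.8]
width: 0.0182
```

```bash
python3 go.py
python3 - <<'E'
from h import *
import cv2
a=manip.get_image("top")[:,:,::-1][140:230,210:370];b=manip.get_image("side")[:,:,::-1][120:260,220:370]
g=lambda i:(255*(i/255.)**1.6).astype(np.uint8)
cv2.imwrite('pics/m.png',np.hstack([g(cv2.resize(a,(430,242),interpolation=cv2.INTER_CUBIC)),g(cv2.resize(b,(259,242),interpolation=cv2.INTER_CUBIC))]))
for n in("top","side"):
    print(n,[(np.round(d["extent"]).astype(int).tolist(),round(d["p"],2)) for d in manip.find_in("stone1",n)])
E
```

```text
t13.85 nose d 253.9 lat 1.9 z 85.2 | yaw 0.0 pitch(down) -10.3 roll 0.6 | F [ 0.8  0.4 -4.8] w 0.0182 [ 0.66  0.79  1.52 -0.96  1.58  0.86]
top [([272, 196, 281, 202], 0.47), ([258, 186, 269, 197], 0.47)]
side [([262, 193, 275, 206], 0.66), ([283, 199, 292, 209], 0.5), ([271, 191, 279, 204], 0.47), ([265, 199, 279, 212], 0.4)]
```

View pics/m.png

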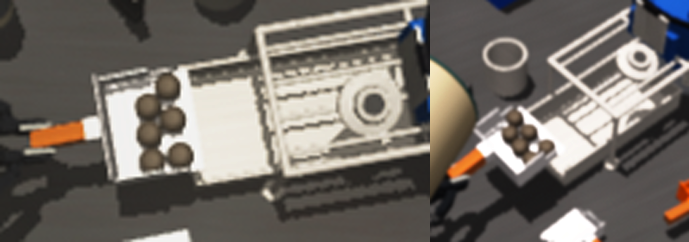

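```bash
python3 go.py 240 0 235 -10 60 -2 238 -10 -55 -3 230 -8 -55 -3 215 20 -55 -3 200 40 -55 -3 190 60 -55 -3 190 70
```

```text
t14.05 nose d 250.6 lat -0.1 z 82.9 | yaw -0.1 pitch(down) -10.3 roll 0.3 | F [-0.  0. -5.] w 0.0179 [ 0.65  0.79  1.52 -0.96  1.58  0.86]
['240', '0', '235', '-10'] ik [ 0.64  0.62  1.43 -0.98  1.72  0.62] 2e-24
total lin [ 0.0013  0.1435 -0.0545] rot 0.5 n 5 | per row lin [0.0002, 0.0287, -0.011] rot [0.06, -0.02, -0.06]
['60', '-2', '238', '-10'] ik [ 0.38  0.52  1.62 -1.11  1.48  0.59] 3e-30
total lin [-0.0021  0.0791  0.1617] rot 0.0 n 5 | per row lin [-0.0004, 0.0158, 0.0323] rot [0.0, -0.0, 0.0]
['-55', '-3', '230', '-8'] ik [ 0.19  0.48  1.67 -1.17  1.31  0.53] 2e-31
total lin [-0.001   0.0475  0.1057] rot 2.0 n 4 | per row lin [-0.0003, 0.0122, 0.0263] rot [0.5, -0.0, 0.0]
['-55', '-3', '215', '20'] ik [-0.04  0.33  1.4  -0.62  1.3  -0.1 ] 1e-29
total lin [0.0001 0.0727 0.0014] rot 28.0 n 5 | per row lin [0.0, 0.0144, -0.0026] rot [5.6, -0.01, 0.01]
['-55', '-3', '200', '40'] ik [-0.27  0.37  1.17 -0.23  1.49 -0.46] 5e-28
total lin [0.0001 0.0527 0.0041] rot 20.0 n 3 | per row lin [0.0, 0.0177, -0.0007] rot [6.67, -0.01, 0.01]
['-55', '-3', '190', '60'] ik [-0.48  0.5   0.89  0.07  1.8  -0.66] 1e-24
total lin [0.0001 0.0587 0.0014] rot 20.0 n 3 | per row lin [0.0, 0.0196, -0.0018] rot [6.67, -0.01, 0.01]
['-55', '-3', '190', '70'] ik [-0.57  0.61  0.72  0.21  1.99 -0.7 ] 2e-28
total lin [ 0.      0.0303 -0.0068] rot 10.0 n 2 | per row lin [0.0, 0.015, -0.0041] rot [5.0, -0.01, 0.0]
```

Call:
send_rows:
  plan:
    - {"linear": [0,0.015,-0.006],"delta_rot": [0,0,0],"fingers": 0.0}
    - {"linear": [0,0.024,-0.009],"delta_rot": [0,0,0],"fingers": 0.0}
    - {"linear": [0,0.026,-0.01],"delta_rot": [0,0,0],"fingers": 0.0}
    - {"linear": [0,0.026,-0.01],"delta_rot": [0,0,0],"fingers": 0.0}
    - {"linear": [0,0.026,-0.01],"delta_rot": [0,0,0],"fingers": 0.0}
    - {"linear": [0,0.02,-0.008],"delta_rot": [0,0,0],"fingers": 0.0}
    - {"linear": [0,0.01,0.004],"delta_rot": [0,0,0],"fingers": 0.0}
    - {"linear": [0,0,0],"delta_rot": [0,0,0],"fingers": 0.0}

```text
clock: 14.72
position: [0.588, 0.1601, 0.2673]
ee_rot: [0.541, 0.836, 0.078, 0.045]
contact_force: [-0.8, 0.6, -5.0]
width: 0.0179
```

```bash
python3 go.py 60 -2 238 -8 -40 -3 230 -4
```

```text
t14.72 nose d 222.2 lat -9.8 z 246.7 | yaw -0.9 pitch(down) -10.8 roll -0.6 | F [-0.8  0.6 -5. ] w 0.0179 [ 0.62  0.61  1.44 -0.99  1.73  0.61]
['60', '-2', '238', '-8'] ik [ 0.38  0.5   1.6  -1.08  1.47  0.55] 5e-31
total lin [0.0073 0.0673 0.1487] rot 3.1 n 5 | per row lin [0.0012, 0.014, 0.0295] rot [0.57, 0.24, 0.01]
['-40', '-3', '230', '-4'] ik [ 0.19  0.45  1.63 -1.09  1.31  0.44] 2e-25
total lin [-0.001   0.0504  0.0893] rot 4.0 n 3 | per row lin [-0.0003, 0.0175, 0.0294] rot [1.33, -0.0, 0.0]
```

Call:
send_rows:
  plan:
    - {"linear": [0.0005,0.007,0.015],"delta_rot": [0.3,0.2,0],"fingers": 0.0}
    - {"linear": [0.001,0.01,0.022],"delta_rot": [0.4,0.2,0],"fingers": 0.0}
    - {"linear": [0.001,0.011,0.025],"delta_rot": [0.5,0.2,0],"fingers": 0.0}
    - {"linear": [0.001,0.012,0.025],"delta_rot": [0.6,0.2,0],"fingers": 0.0}
    - {"linear": [0.001,0.012,0.025],"delta_rot": [0.6,0.2,0],"fingers": 0.0}
    - {"linear": [0.001,0.013,0.025],"delta_rot": [0.6,0,0],"fingers": 0.0}
    - {"linear": [0,0.013,0.024],"delta_rot": [0.6,0,0],"fingers": 0.0}
    - {"linear": [0,0.013,0.024],"delta_rot": [0.6,0,0],"fingers": 0.0}

```text
clock: 15.38
position: [0.6263, -0.0503, 0.2532]
ee_rot: [0.506, 0.857, 0.09, 0.038]
contact_force: [0.3, -0.2, -3.9]
width: 0.0178
```

```bash
python3 go.py -55 -3 225 -4 -55 -3 210 30
```

```text
t15.38 nose d 10.6 lat -12.2 z 217.9 | yaw -0.1 pitch(down) -6.0 roll -1.5 | F [ 0.3 -0.2 -3.9] w 0.0178 [ 0.29  0.49  1.65 -1.08  1.39  0.52]
['-55', '-3', '225', '-4'] ik [ 0.17  0.45  1.64 -1.1   1.29  0.44] 5e-29
total lin [0.0073 0.0444 0.0519] rot 2.6 n 2 | per row lin [0.0037, 0.0224, 0.0258] rot [1.02, 0.51, 0.59]
['-55', '-3', '210', '30'] ik [-0.15  0.34  1.29 -0.41  1.38 -0.3 ] 8e-31
total lin [0.0001 0.0913 0.0066] rot 34.0 n 6 | per row lin [0.0, 0.0152, -0.0027] rot [5.67, -0.01, 0.01]
```

Call:
send_rows:
  plan:
    - {"linear": [0.002,0.012,0.014],"delta_rot": [0.5,0.25,0.3],"fingers": 0.0}
    - {"linear": [0.002,0.012,0.014],"delta_rot": [0.5,0.25,0.3],"fingers": 0.0}
    - {"linear": [0.002,0.012,0.012],"delta_rot": [0.5,0,0.1],"fingers": 0.0}
    - {"linear": [0.001,0.007,0.007],"delta_rot": [0.5,0,0],"fingers": 0.0}

```text
clock: 15.72
position: [0.6376, -0.1206, 0.2579]
ee_rot: [0.489, 0.867, 0.087, 0.031]
contact_force: [0.1, -0.3, -5.1]
width: 0.0179
```

```bash
python3 go.py -55 -3 215 10 -55 -3 205 30 -55 -3 195 50 -55 -3 190 68
```

```text
t15.72 nose d -59.0 lat -17.4 z 215.8 | yaw -0.8 pitch(down) -3.8 roll -1.9 | F [ 0.1 -0.3 -5.1] w 0.0179 [ 0.16  0.46  1.65 -1.09  1.3   0.43]
['-55', '-3', '215', '10'] ik [ 0.06  0.37  1.52 -0.83  1.25  0.13] 2e-30
total lin [ 0.0091  0.0394 -0.0113] rot 13.9 n 3 | per row lin [0.0031, 0.0128, -0.0048] rot [4.59, 0.64, 0.3]
['-55', '-3', '205', '30'] ik [-0.15  0.34  1.3  -0.41  1.37 -0.29] 1e-30
total lin [ 0.0001  0.0543 -0.0011] rot 20.0 n 3 | per row lin [0.0, 0.018, -0.0025] rot [6.67, -0.01, 0.01]
['-55', '-3', '195', '50'] ik [-0.38  0.42  1.03 -0.07  1.64 -0.58] 4e-24
total lin [0.0001 0.0571 0.0009] rot 20.0 n 3 | per row lin [0.0, 0.019, -0.0019] rot [6.67, -0.01, 0.01]
['-55', '-3', '190', '68'] ik [-0.55  0.58  0.76  0.18  1.95 -0.7 ] 4e-30
total lin [ 0.0001  0.0547 -0.0034] rot 18.0 n 3 | per row lin [0.0, 0.0181, -0.003] rot [6.0, -0.01, 0.01]
```

Call:
send_rows:
  plan:
    - {"linear": [0.003,0.013,-0.005],"delta_rot": [4.6,0.6,0.3],"fingers": 0.0}
    - {"linear": [0.003,0.013,-0.005],"delta_rot": [4.6,0.6,0.3],"fingers": 0.0}
    - {"linear": [0.003,0.013,-0.005],"delta_rot": [4.6,0.6,0.3],"fingers": 0.0}
    - {"linear": [0.001,0.015,-0.004],"delta_rot": [5,0,0],"fingers": 0.0}
    - {"linear": [0,0.015,-0.003],"delta_rot": [5,0,0],"fingers": 0.0}

```text
clock: 16.13
position: [0.6436, -0.1466, 0.3064]
ee_rot: [0.286, 0.953, 0.098, 0.009]
contact_force: [0.4, -0.8, -5.1]
width: 0.0179
```

```bash
python3 go.py -55 -3 205 30 -55 -3 195 50 -55 -3 190 68
```

```text
t16.13 nose d -50.6 lat -17.6 z 193.9 | yaw -1.2 pitch(down) 21.7 roll -2.5 | F [ 0.4 -0.8 -5.1] w 0.0179 [-0.05  0.35  1.41 -0.59  1.31 -0.12]
['-55', '-3', '205', '30'] ik [-0.15  0.34  1.3  -0.41  1.37 -0.29] 1e-30
total lin [ 0.0083  0.0349 -0.0133] rot 8.6 n 2 | per row lin [0.0043, 0.0172, -0.0072] rot [4.13, 1.07, 0.45]
['-55', '-3', '195', '50'] ik [-0.38  0.42  1.03 -0.07  1.64 -0.58] 4e-24
total lin [0.0001 0.0571 0.0009] rot 20.0 n 3 | per row lin [0.0, 0.019, -0.0019] rot [6.67, -0.01, 0.01]
['-55', '-3', '190', '68'] ik [-0.55  0.58  0.76  0.18  1.95 -0.7 ] 4e-30
total lin [ 0.0001  0.0547 -0.0034] rot 18.0 n 3 | per row lin [0.0, 0.0181, -0.003] rot [6.0, -0.01, 0.01]
```

Call:
send_rows:
  plan:
    - {"linear": [0.003,0.019,-0.005],"delta_rot": [5,0.8,0.4],"fingers": 0.0}
    - {"linear": [0.003,0.019,-0.004],"delta_rot": [6,0.8,0.4],"fingers": 0.0}
    - {"linear": [0.002,0.019,-0.003],"delta_rot": [6.5,0.4,0],"fingers": 0.0}
    - {"linear": [0,0.019,-0.002],"delta_rot": [6.5,0,0],"fingers": 0.0}
    - {"linear": [0,0.019,-0.002],"delta_rot": [6.5,0,0],"fingers": 0.0}

```text
clock: 16.55
position: [0.6592, -0.2216, 0.355]
ee_rot: [0.008, 0.995, 0.102, -0.008]
contact_force: [1.0, -0.4, -4.2]
width: 0.018
```

```bash
python3 go.py -55 -3 195 60 -55 -3 190 72
```

```text
t16.55 nose d -45.6 lat -14.8 z 186.1 | yaw -1.2 pitch(down) 54.1 roll -1.9 | F [ 1.  -0.4 -4.2] w 0.0180 [-0.41  0.44  1.01 -0.02  1.69 -0.62]
['-55', '-3', '195', '60'] ik [-0.48  0.51  0.88  0.07  1.81 -0.66] 3e-24
total lin [ 0.0085  0.0275 -0.0136] rot 6.1 n 1 | per row lin [0.0085, 0.0275, -0.0136] rot [5.94, 1.12, 0.34]
['-55', '-3', '190', '72'] ik [-0.59  0.63  0.69  0.23  2.03 -0.7 ] 2e-29
total lin [ 0.      0.0369 -0.0025] rot 12.0 n 2 | per row lin [0.0, 0.0184, -0.0022] rot [6.0, -0.01, 0.01]
```

Call:
send_rows:
  plan:
    - {"linear": [0.002,0.02,-0.008],"delta_rot": [5,0.5,0.2],"fingers": 0.0}
    - {"linear": [0.002,0.02,-0.007],"delta_rot": [6,0.5,0.2],"fingers": 0.0}
    - {"linear": [0,0.015,-0.003],"delta_rot": [5,0,0],"fingers": 0.0}
    - {"linear": [0,0,0],"delta_rot": [0,0,0],"fingers": 0.0}
    - {"linear": [0,0,0],"delta_rot": [0,0,0],"fingers": 0.0}
    - {"linear": [0,0,0],"delta_rot": [0,0,0],"fingers": 0.0}

```text
clock: 17.05
position: [0.6652, -0.2939, 0.3596]
ee_rot: [-0.139, 0.986, 0.086, -0.029]
contact_force: [0.4, 0.9, -2.9]
width: 0.0178
```

```bash
python3 go.py -55 -3 240 65 -20 -3 260 40
python3 - <<'E'
from h import *
for n in("top","side"):
    im=manip.get_image(n); cv2.imwrite('pics/n_%s.png'%n,im[:,:,::-1])
    print(n,[(np.round(d["extent"]).astype(int).tolist(),round(d["p"],2)) for d in manip.find_in("stone1",n)])
E
```

```text
t17.05 nose d -65.6 lat -26.3 z 181.7 | yaw -6.6 pitch(down) 71.0 roll -5.9 | F [ 0.4  0.9 -2.9] w 0.0178 [-0.6   0.62  0.72  0.2   2.01 -0.7 ]
['-55', '-3', '240', '65'] ik [-0.53  0.57  0.67  0.15  2.02 -0.67] 7e-28
total lin [ 0.0148 -0.0448 -0.0468] rot 6.5 n 2 | per row lin [0.0077, -0.0217, -0.024] rot [-3.06, 0.82, -0.72]
['-20', '-3', '260', '40'] ik [-0.22  0.34  1.06 -0.24  1.62 -0.44] 1e-29
total lin [-1.000e-04 -1.046e-01  2.520e-02] rot 25.0 n 4 | per row lin [-0.0, -0.027, 0.002] rot [-6.25, 0.01, -0.01]
top [([384, 160, 396, 170], 0.6), ([379, 152, 388, 161], 0.57), ([396, 186, 410, 197], 0.45), ([383, 137, 394, 146], 0.42), ([301, 104, 449, 213], 0.2)]
side [([251, 143, 274, 175], 0.41), ([96, 238, 229, 364], 0.33)]
```

```bash
python3 - <<'E'
from kin import *
import go
S=T([.580,.381,.006],rz(.13)); G=S@np.linalg.inv(go.X); print(np.round(G[:3,3],3),ik(G[:3,3],G[:3,:3]))
for el in(60,75,85,90):
    A=tool(.13,np.radians(el)); P=(S@[-.1,0,.05,1])[:3]-.006*A[:,2]
    print(el,ik(P,A),ik(P-.08*A[:,2],A)[1])
    for yw in(-1.372,): pass
E
python3 go.py -55 -10 250 60 -20 -5 270 40 60 0 270 10 250 0 200 0 300 0 60 0
```

```text
[0.459 0.366 0.06 ] (array([ 0.81824914,  0.41279751,  2.08816214, -1.18      ,  0.50755612,
        0.19857774]), np.float64(0.06590986367901387))
60 (array([ 0.69029253,  0.38918242,  2.06685361, -0.87828893,  0.35249989,
       -0.22616363]), np.float64(4.106155653732754e-26)) 2.5203618970692473e-25
75 (array([ 0.6063729 ,  0.40931409,  1.88757306, -0.20542951,  0.62096274,
       -0.94053277]), np.float64(1.4002996696640721e-30)) 1.901337020196932e-24
85 (array([ 0.55922888,  0.45426168,  1.76495027, -0.04857355,  0.84358171,
       -1.11070293]), np.float64(2.9623232981695542e-30)) 3.5870492082672328e-31
90 (array([ 5.38419299e-01,  4.83747398e-01,  1.70352768e+00, -2.08941928e-15,
        9.54317577e-01, -1.16237703e+00]), np.float64(1.9193655279517225e-28)) 6.664865924182709e-30
t17.25 nose d -62.7 lat -23.8 z 184.8 | yaw -5.5 pitch(down) 71.0 roll -4.9 | F [-0.2  0.3 -2. ] w 0.0179 [-0.59  0.62  0.72  0.2   2.01 -0.7 ]
['-55', '-10', '250', '60'] ik [-0.49  0.51  0.75  0.07  1.94 -0.66] 2e-25
total lin [ 0.0064 -0.0573 -0.0472] rot 11.2 n 2 | per row lin [0.0035, -0.0275, -0.025] rot [-5.52, 0.73, -0.54]
['-20', '-5', '270', '40'] ik [-0.22  0.34  1.04 -0.24  1.65 -0.45] 4e-30
total lin [ 0.0049 -0.0914  0.0119] rot 20.0 n 3 | per row lin [0.0016, -0.0309, 0.0004] rot [-6.67, 0.01, -0.01]
['60', '0', '270', '10'] ik [ 0.25  0.35  1.41 -0.79  1.47  0.16] 3e-30
total lin [ 0.0048 -0.155   0.0292] rot 30.0 n 5 | per row lin [0.001, -0.0319, -0.0007] rot [-6.0, 0.01, -0.01]
['250', '0', '200', '0'] ik [ 0.6   0.56  1.41 -0.85  1.64  0.56] 1e-27
total lin [-2.000e-04 -2.127e-01 -7.250e-02] rot 10.0 n 6 | per row lin [-0.0, -0.0345, -0.0147] rot [-1.67, 0.0, -0.0]
['300', '0', '60', '0'] ik [ 0.67  0.73  1.47 -0.82  1.53  0.77] 3e-23
total lin [-0.0002 -0.1433  0.0396] rot 0.0 n 4 | per row lin [-0.0, -0.0358, 0.0099] rot [-0.0, 0.0, 0.0]
```

Call:
send_rows:
  plan:
    - {"linear": [0.002,-0.012,-0.03],"delta_rot": [-3,0.7,-0.5],"fingers": 0.0}
    - {"linear": [0.003,-0.022,-0.03],"delta_rot": [-5.5,0.7,-0.5],"fingers": 0.0}
    - {"linear": [0.003,-0.027,-0.02],"delta_rot": [-6,0.5,0],"fingers": 0.0}
    - {"linear": [0.0016,-0.03,-0.004],"delta_rot": [-6.5,0,0],"fingers": 0.0}
    - {"linear": [0.0016,-0.03,0],"delta_rot": [-6.5,0,0],"fingers": 0.0}
    - {"linear": [0.0016,-0.03,0],"delta_rot": [-6.5,0,0],"fingers": 0.0}

```text
clock: 17.75
position: [0.6547, -0.1601, 0.4531]
ee_rot: [0.165, 0.982, 0.092, 0.024]
contact_force: [0.9, 1.4, -3.2]
width: 0.0179
```

```bash
python3 go.py 60 0 270 10 250 0 200 0
python3 - <<'E'
from h import *
for n in("top","side"):
    im=manip.get_image(n); cv2.imwrite('pics/n_%s.png'%n,im[:,:,::-1])
    print(n,[(np.round(d["extent"]).astype(int).tolist(),round(d["p"],2)) for d in manip.find_in("stone1",n)])
E
```

```text
t17.75 nose d -34.8 lat -3.1 z 310.5 | yaw 0.1 pitch(down) 35.7 roll 1.0 | F [ 0.9  1.4 -3.2] w 0.0179 [-0.19  0.33  1.   -0.31  1.66 -0.43]
['60', '0', '270', '10'] ik [ 0.25  0.35  1.41 -0.79  1.47  0.16] 3e-30
total lin [ 0.0011 -0.1711  0.0473] rot 25.7 n 5 | per row lin [0.0005, -0.0357, 0.0032] rot [-5.14, -0.08, -0.19]
['250', '0', '200', '0'] ik [ 0.6   0.56  1.41 -0.85  1.64  0.56] 1e-27
total lin [-2.000e-04 -2.127e-01 -7.250e-02] rot 10.0 n 6 | per row lin [-0.0, -0.0345, -0.0147] rot [-1.67, 0.0, -0.0]
top [([425, 165, 432, 174], 0.61), ([398, 187, 410, 200], 0.54), ([409, 192, 419, 198], 0.47), ([312, 100, 476, 204], 0.43)]
side []
```

Call:
send_rows:
  plan:
    - {"linear": [0,-0.033,0],"delta_rot": [-5.1,0,-0.1],"fingers": 0.0}
    - {"linear": [0,-0.0357,0.0],"delta_rot": [-5.1,0,-0.1],"fingers": 0.0}
    - {"linear": [0,-0.0357,0.0],"delta_rot": [-5.1,0,-0.1],"fingers": 0.0}
    - {"linear": [0,-0.0357,0.0],"delta_rot": [-5.1,0,-0.1],"fingers": 0.0}
    - {"linear": [0,-0.0357,0.0],"delta_rot": [-5.1,0,-0.1],"fingers": 0.0}
    - {"linear": [0,-0.025,-0.025],"delta_rot": [-1.6,0,0],"fingers": 0.0}
    - {"linear": [0,-0.025,-0.025],"delta_rot": [-1.6,0,0],"fingers": 0.0}
    - {"linear": [0,-0.025,-0.025],"delta_rot": [-1.6,0,0],"fingers": 0.0}
    - {"linear": [0,-0.025,-0.025],"delta_rot": [-1.6,0,0],"fingers": 0.0}

```text
clock: 18.7
position: [0.6025, 0.1206, 0.3595]
ee_rot: [0.433, 0.898, 0.069, 0.046]
contact_force: [0.5, -0.3, -2.7]
width: 0.0181
```

```bash
python3 go.py 305 0 120 0 305 0 12 0
python3 - <<'E'
from h import *
for n in("top","side"):
    im=manip.get_image(n); cv2.imwrite('pics/o_%s.png'%n,im[:,:,::-1])
    print(n,[(np.round(d["extent"]).astype(int).tolist(),round(d["p"],2)) for d in manip.find_in("stone1",n)])
E
```

```text
t18.70 nose d 191.0 lat -4.1 z 296.4 | yaw -1.9 pitch(down) 3.3 roll 1.2 | F [ 0.5 -0.3 -2.7] w 0.0181 [ 0.5   0.44  1.32 -0.85  1.7   0.37]
['305', '0', '120', '0'] ik [ 0.67  0.67  1.42 -0.82  1.61  0.69] 4e-24
total lin [-0.0084 -0.2186  0.0234] rot 4.0 n 6 | per row lin [-0.0008, -0.0365, 0.003] rot [-0.54, 0.14, -0.36]
['305', '0', '12', '0'] ik [ 0.67  0.79  1.49 -0.82  1.48  0.83] 2e-30
total lin [-0.0002 -0.0883  0.0621] rot 0.0 n 3 | per row lin [-0.0001, -0.0294, 0.0207] rot [-0.0, 0.0, 0.0]
top [([408, 193, 419, 199], 0.52), ([420, 162, 432, 176], 0.51), ([187, 117, 214, 146], 0.26)]
side []
```

Run:
```python
from h import *
t=cv2.imread('pics/o_top.png');s=cv2.imread('pics/o_side.png')
g=lambda i,w:cv2.resize(i,(w,300),interpolation=cv2.INTER_CUBIC)
a=np.hstack([g(t[95:215,365:480],290),g(s[65:185,330:445],290)]);b=np.hstack([g(t[120:240,210:375],400),g(s[60:200,190:350],390)])
a=np.hstack([a,np.zeros((300,790-580,3),np.uint8)]);cv2.imwrite('pics/p.png',np.vstack([a,b]))
```

```text
(no output)
```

View pics/p.png

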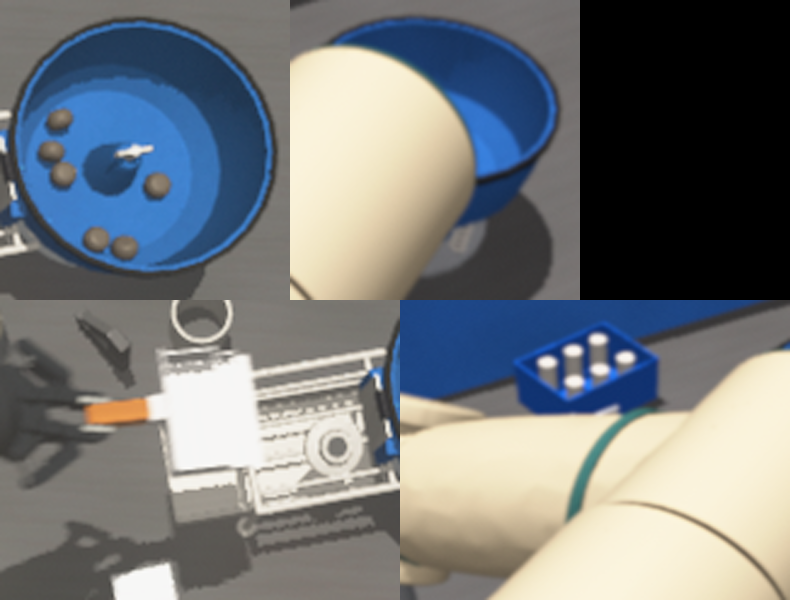

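All six stones are in the bowl, at (60,118), (50,150), (63,173), (158,184), (96,238) and (124,246). The scoop is empty. Next I'll set it down, regrip it steeply and put it in the tray.

Call:
send_rows:
  plan:
    - {"linear": [-0.001,-0.03,0.002],"delta_rot": [-0.5,0.2,-0.4],"fingers": 0.0}
    - {"linear": [-0.001,-0.035,0.002],"delta_rot": [-0.5,0.2,-0.4],"fingers": 0.0}
    - {"linear": [-0.001,-0.035,0.002],"delta_rot": [-0.5,0.2,-0.4],"fingers": 0.0}
    - {"linear": [-0.001,-0.035,0.002],"delta_rot": [-0.5,0.2,-0.4],"fingers": 0.0}
    - {"linear": [-0.001,-0.035,0.002],"delta_rot": [-0.5,0.2,-0.4],"fingers": 0.0}
    - {"linear": [-0.001,-0.03,0.002],"delta_rot": [-0.5,0.2,-0.4],"fingers": 0.0}

```text
clock: 19.4
position: [0.5925, 0.2196, 0.2023]
ee_rot: [0.45, 0.888, 0.074, 0.057]
contact_force: [0.3, 0.0, -2.6]
width: 0.0181
```

```bash
python3 go.py 305 0 12 0
```

```text
t19.40 nose d 287.5 lat 9.3 z 146.1 | yaw -0.8 pitch(down) 0.9 roll 1.9 | F [ 0.3  0.  -2.6] w 0.0181 [ 0.64  0.63  1.4  -0.83  1.61  0.67]
['305', '0', '12', '0'] ik [ 0.67  0.79  1.49 -0.82  1.48  0.83] 2e-30
total lin [-0.0148 -0.1211  0.0654] rot 2.3 n 4 | per row lin [-0.0033, -0.0304, 0.0162] rot [-0.22, -0.11, -0.51]
```

Call:
send_rows:
  plan:
    - {"linear": [-0.003,-0.025,0.008],"delta_rot": [-0.3,-0.3,-0.5],"fingers": 0.0}
    - {"linear": [-0.003,-0.027,0.012],"delta_rot": [-0.3,-0.3,-0.5],"fingers": 0.0}
    - {"linear": [-0.003,-0.027,0.014],"delta_rot": [-0.3,-0.3,-0.5],"fingers": 0.0}
    - {"linear": [-0.003,-0.022,0.015],"delta_rot": [0,-0.2,-0.3],"fingers": 0.0}
    - {"linear": [0,-0.01,0.007],"delta_rot": [0,0,0],"fingers": 0.0}
    - {"linear": [0,0,0],"delta_rot": [0,0,0],"fingers": 0.0}

```text
clock: 19.9
position: [0.5884, 0.2319, 0.0712]
ee_rot: [0.452, 0.888, 0.076, 0.041]
contact_force: [0.2, -0.6, -2.7]
width: 0.0177
```

```bash
python3 go.py 305 0 0 0
```

```text
t19.90 nose d 300.4 lat 4.0 z 15.0 | yaw -1.5 pitch(down) 0.9 roll 0.2 | F [ 0.2 -0.6 -2.7] w 0.0177 [ 0.65  0.78  1.47 -0.8   1.49  0.81]
['305', '0', '0', '0'] ik [ 0.67  0.8   1.5  -0.82  1.47  0.84] 6e-30
total lin [-0.0085 -0.0174  0.0061] rot 1.8 n 1 | per row lin [-0.0085, -0.0174, 0.0061] rot [-0.89, 1.09, -1.05]
```

Call:
send_rows:
  plan:
    - {"linear": [0,-0.006,0.004],"delta_rot": [-0.5,0,0],"fingers": 0.0}
    - {"linear": [0,-0.005,0.0035],"delta_rot": [-0.4,0,0],"fingers": 0.0}
    - {"linear": [0,-0.002,0.0015],"delta_rot": [0,0,0],"fingers": 0.0}
    - {"linear": [0,0,0],"delta_rot": [0,0,0],"fingers": 0.0}

```text
clock: 20.23
position: [0.5935, 0.2295, 0.0593]
ee_rot: [0.458, 0.885, 0.071, 0.045]
contact_force: [0.5, 0.9, -1.8]
width: 0.0177
```

```bash
python3 go.py 305 0 0 0
```

```text
t20.23 nose d 296.3 lat 8.1 z 5.6 | yaw -1.8 pitch(down) 0.1 roll 0.8 | F [ 0.5  0.9 -1.8] w 0.0177 [ 0.65  0.81  1.46 -0.82  1.48  0.84]
['305', '0', '0', '0'] ik [ 0.67  0.8   1.5  -0.82  1.47  0.84] 6e-30
total lin [-0.0131 -0.0095 -0.0037] rot 2.0 n 1 | per row lin [-0.0131, -0.0095, -0.0037] rot [-0.04, 1.05, -1.67]
```

Call:
send_rows:
  plan:
    - {"linear": [0,-0.003,0.002],"delta_rot": [0,0,0],"fingers": 0.0}
    - {"linear": [0,-0.003,0.0015],"delta_rot": [0,0,0],"fingers": 0.0}
    - {"linear": [0,-0.001,0.001],"delta_rot": [0,0,0],"fingers": 0.0}

```text
clock: 20.48
position: [0.5949, 0.2302, 0.0544]
ee_rot: [0.458, 0.885, 0.069, 0.047]
contact_force: [0.7, 1.1, 2.0]
width: 0.0178
```

```bash
python3 go.py 305 0 0 0
```

```text
t20.48 nose d 296.7 lat 9.8 z 0.7 | yaw -1.8 pitch(down) 0.0 roll 1.1 | F [0.7 1.1 2. ] w 0.0178 [ 0.65  0.81  1.46 -0.82  1.48  0.85]
['305', '0', '0', '0'] ik [ 0.67  0.8   1.5  -0.82  1.47  0.84] 6e-30
total lin [-0.0145 -0.0051 -0.0062] rot 2.1 n 1 | per row lin [-0.0145, -0.0051, -0.0062] rot [-0.02, 0.88, -1.93]
```

Call:
send_rows:
  plan:
    - {"linear": [0,0,0],"delta_rot": [0,0,0],"fingers": 0.06}
    - {"linear": [0,0,0],"delta_rot": [0,0,0],"fingers": 0.06}
    - {"linear": [0,0,0],"delta_rot": [0,0,0],"fingers": 0.06}
    - {"linear": [0,0,-0.025],"delta_rot": [0,0,0],"fingers": 0.06}
    - {"linear": [0,0,-0.03],"delta_rot": [0,0,0],"fingers": 0.06}
    - {"linear": [0,0,-0.03],"delta_rot": [0,0,0],"fingers": 0.06}
    - {"linear": [0,0.02,-0.02],"delta_rot": [0,0,0],"fingers": 0.06}
    - {"linear": [0,0,0],"delta_rot": [0,0,0],"fingers": 0.06}

```text
clock: 21.15
position: [0.5804, 0.3042, 0.1374]
ee_rot: [0.462, 0.883, 0.069, 0.047]
contact_force: [1.4, 0.6, 0.2]
width: 0.0601
```

Run:
```python
from fit import *
from kin import *
cam("top");cam("side")
C,s=cur()
manip.get_image("top"); m=pick("top","scoop",(250,195)); p,c=fit(SC,{"top":m},[.61,.11,-1.40]); print(m.sum(),p,c,C[:3,3])
n=np.array([np.cos(p[2]),np.sin(p[2]),0])
A=tool(p[2],np.radians(78)); G=np.array([p[0],p[1],.05])-.098*n
P1=T(G-.09*A[:,2],A);P2=T(G-.006*A[:,2],A);steps(C,P1);steps(P1,P2)
print(ik(P1[:3,3],A),ik(P2[:3,3],A)); np.save('sp.npy',p)
```

```text
1385 [ 0.61497874  0.10958753 -1.40526454] 0.04584100271715308 [0.5803755  0.30421985 0.13735507]
total lin [0.002  0.0465 0.0663] rot 43.4 n 7 | per row lin [0.0003, 0.0095, 0.007] rot [6.2, -0.14, -0.09]
total lin [-0.     0.     0.084] rot 0.0 n 3 | per row lin [-0.0, 0.0, 0.028] rot [0.0, 0.0, -0.0]
(array([ 0.36044447,  0.47825419,  1.50941801, -0.22034354,  1.20334523,
        0.27944329]), np.float64(4.580658718879412e-25)) (array([ 0.3339311 ,  0.55125132,  1.61207701, -0.24186672,  1.02704155,
        0.29903105]), np.float64(3.1438612271355496e-28))
```

Call:
send_rows:
  plan:
    - {"linear": [0,0.016,-0.001],"delta_rot": [5.5,-0.1,-0.1],"fingers": 0.06}
    - {"linear": [0,0.0125,0.007],"delta_rot": [6.3,-0.14,-0.1],"fingers": 0.06}
    - {"linear": [0,0.0095,0.007],"delta_rot": [6.3,-0.14,-0.1],"fingers": 0.06}
    - {"linear": [0,0.0095,0.007],"delta_rot": [6.3,-0.14,-0.1],"fingers": 0.06}
    - {"linear": [0,0.0095,0.007],"delta_rot": [6.3,-0.14,-0.1],"fingers": 0.06}
    - {"linear": [0,0.0095,0.007],"delta_rot": [6.3,-0.14,-0.1],"fingers": 0.06}
    - {"linear": [0,0.005,0.007],"delta_rot": [5,-0.14,-0.1],"fingers": 0.06}
    - {"linear": [0,0,0],"delta_rot": [0,0,0],"fingers": 0.06}

```text
clock: 21.92
position: [0.5865, 0.2234, 0.1303]
ee_rot: [0.107, 0.991, 0.086, -0.004]
contact_force: [-0.1, 0.7, 0.4]
width: 0.0599
```

```bash
cat > sg.py <<'E'
from kin import *
C,s=cur();p=np.load('sp.npy');n=np.array([np.cos(p[2]),np.sin(p[2]),0])
A=tool(p[2],np.radians(78)); G=np.array([p[0],p[1],.05])-.098*n
print(s["clock"],C[:3,3]);steps(C,T(G-.05*A[:,2],A));steps(C,T(G-.006*A[:,2],A))
E
python3 sg.py
```

```text
21.9167 [0.5864903  0.22341849 0.13034943]
total lin [0.0101 0.0018 0.0323] rot 1.5 n 1 | per row lin [0.0101, 0.0018, 0.0323] rot [0.18, 1.42, 0.56]
total lin [0.0112 0.0017 0.0763] rot 1.5 n 3 | per row lin [0.0035, 0.0006, 0.0255] rot [0.06, 0.47, 0.19]
```

Call:
send_rows:
  plan:
    - {"linear": [0.005,0.001,0.012],"delta_rot": [0.1,0.7,0.3],"fingers": 0.06}
    - {"linear": [0.005,0.001,0.014],"delta_rot": [0.1,0.7,0.3],"fingers": 0.06}
    - {"linear": [0,0,0.01],"delta_rot": [0,0,0],"fingers": 0.06}
    - {"linear": [0,0,0],"delta_rot": [0,0,0],"fingers": 0.06}

```text
clock: 22.25
position: [0.5957, 0.211, 0.0925]
ee_rot: [0.107, 0.991, 0.078, 0.006]
contact_force: [-0.2, 0.2, -0.0]
width: 0.06
```

```bash
python3 sg.py
```

```text
22.25 [0.59572743 0.21104218 0.09247816]
total lin [ 0.0022 -0.0037 -0.0074] rot 0.7 n 1 | per row lin [0.0022, -0.0037, -0.0074] rot [0.3, 0.36, -0.45]
total lin [ 0.0025 -0.0039  0.0366] rot 0.7 n 1 | per row lin [0.0025, -0.0039, 0.0366] rot [0.3, 0.36, -0.45]
```

Call:
send_rows:
  plan:
    - {"linear": [0.0012,-0.002,0.012],"delta_rot": [0.1,0.2,-0.2],"fingers": 0.06}
    - {"linear": [0.001,-0.002,0.012],"delta_rot": [0.1,0.2,-0.2],"fingers": 0.06}
    - {"linear": [0,0,0.009],"delta_rot": [0,0,0],"fingers": 0.06}
    - {"linear": [0,0,0],"delta_rot": [0,0,0],"fingers": 0.06}

```text
clock: 22.58
position: [0.5958, 0.2105, 0.0557]
ee_rot: [0.107, 0.991, 0.084, 0.006]
contact_force: [-0.1, -0.4, -0.6]
width: 0.0601
```

```bash
python3 sg.py
```

```text
22.5833 [0.59577805 0.2105316  0.05570092]
total lin [ 0.0021  0.0037 -0.0434] rot 0.5 n 2 | per row lin [0.0011, 0.0018, -0.0217] rot [0.15, 0.15, 0.11]
total lin [0.0023 0.0034 0.0006] rot 0.5 n 1 | per row lin [0.0023, 0.0034, 0.0006] rot [0.31, 0.3, 0.22]
```

Call:
send_rows:
  plan:
    - {"linear": [0.0015,0,0],"delta_rot": [0,0,0],"fingers": 0.0}
    - {"linear": [0,0,0],"delta_rot": [0,0,0],"fingers": 0.0}
    - {"linear": [0,0,0],"delta_rot": [0,0,0],"fingers": 0.0}
    - {"linear": [0,0,0],"delta_rot": [0,0,0],"fingers": 0.0}
    - {"linear": [0,0,0],"delta_rot": [0,0,0],"fingers": 0.0}
    - {"linear": [0,0,0],"delta_rot": [0,0,0],"fingers": 0.0}
  force: 110

```text
clock: 23.08
position: [0.5973, 0.213, 0.0565]
ee_rot: [0.107, 0.991, 0.085, 0.006]
contact_force: [0.1, 1.0, -3.3]
width: 0.0189
```

```bash
cat > tr.py <<'E'
from kin import *
import os
C,s=cur();p=np.load('sp.npy')
if not os.path.exists('g2.npy'):
    y=np.arctan2(-C[0,0],C[1,0]); print("jaw yaw",y,"scoop",p[2]); np.save('g2.npy',np.linalg.inv(C)@T([p[0],p[1],0],rz(y)))
X=np.load('g2.npy'); S=C@X; e=R.from_matrix(S[:3,:3]).as_euler('ZYX',degrees=True)
F=T([.5365,.419,0],rz(.13)); L=np.linalg.inv(F)@S
print("t%.2f scoop in tray frame mm"%s["clock"],np.round(1e3*L[:3,3],1),"yaw-tray %.1f pitch %.1f roll %.1f"%(e[0]-7.45,e[1],e[2]),"F",np.round(s["contact_force"],1),"w",s["width"],np.round(s["qpos"],2))
a=sys.argv[1:]
while a:
    x,y,z,w=np.array(a[:4],float); G=F@T([x/1e3,y/1e3,z/1e3],rz(np.radians(w)))@np.linalg.inv(X); q,c=ik(G[:3,3],G[:3,:3]);print(a[:4],np.round(q,2),"%.0e"%c);steps(C,G);C=G;a=a[4:]
E
python3 tr.py 10 -180 70 -60 38 -43 70 0 38 -43 4 0
python3 - <<'E'
from fit import *
cam("top");cam("side")
manip.get_image("side")
for th in("file","wire_brush","tray"):
  for n in("top","side"):
    for d in manip.masks_of(th,n)[:2]:
        ys,xs=np.nonzero(d["pixels"]); w=np.array([ray(n,(x,y),.012)[:2] for x,y in zip(xs,ys)]); c=w.mean(0);U,S_,V=np.linalg.svd(w-c,full_matrices=False)
        print(th,n,round(d["p"],2),len(xs),np.round(c,4),"axis",round(float(np.arctan(V[0,1]/V[0,0])),3),np.round(S_/np.sqrt(len(xs)),4))
E
```

```text
jaw yaw -1.4010165535474979 scoop -1.4052645387928013
t23.08 scoop in tray frame mm [  37.7 -317.    -0. ] yaw-tray -87.7 pitch 0.0 roll 0.0 F [ 0.1  1.  -3.3] w 0.01894790333771505 [ 0.35  0.55  1.6  -0.24  1.04  0.3 ]
['10', '-180', '70', '-60'] [ 0.58  0.42  1.65 -0.24  1.08  0.04] 3e-29
total lin [-0.0715 -0.1082 -0.0948] rot 27.7 n 5 | per row lin [-0.0093, -0.0241, -0.0195] rot [-0.03, 1.18, -5.42]
['38', '-43', '70', '0'] [ 0.6   0.34  1.78 -0.14  0.83 -1.02] 1e-26
total lin [ 0.0018 -0.0511 -0.0112] rot 60.0 n 9 | per row lin [0.0029, -0.0052, -0.0012] rot [-0.04, 1.42, -6.51]
['38', '-43', '4', '0'] [ 0.6   0.42  1.86 -0.16  0.68 -0.98] 3e-31
total lin [ 0.0004 -0.0141  0.0645] rot 0.0 n 2 | per row lin [0.0002, -0.007, 0.0322] rot [-0.0, 0.0, -0.0]
file top 0.73 424 [0.4881 0.4632] axis 0.151 [0.0385 0.0086]
file top 0.56 323 [0.4932 0.5046] axis 0.111 [0.033  0.0075]
file side 0.67 824 [0.5374 0.5088] axis 0.117 [0.0601 0.0075]
file side 0.55 968 [ 0.3849 -0.3733] axis 1.064 [0.0604 0.0297]
wire_brush top 0.86 446 [0.4881 0.4628] axis 0.134 [0.038  0.0091]
wire_brush side 0.72 786 [0.5286 0.4654] axis 0.143 [0.0565 0.0077]
wire_brush side 0.51 6753 [ 0.7773 -0.4581] axis -0.903 [0.1619 0.0692]
tray top 0.81 3548 [0.5047 0.3988] axis -0.235 [0.0765 0.0659]
tray top 0.31 9688 [ 0.7454 -0.3915] axis -1.274 [0.1202 0.0832]
tray side 0.91 7403 [0.5288 0.4095] axis 0.076 [0.082  0.0642]
```

Call:
send_rows:
  plan:
    - {"linear": [0,0.004,-0.018],"delta_rot": [0,0,0],"fingers": 0.0}
    - {"linear": [0,0.007,-0.03],"delta_rot": [0,0,0],"fingers": 0.0}
    - {"linear": [-0.005,-0.01,-0.026],"delta_rot": [0,0.6,-2.7],"fingers": 0.0}
    - {"linear": [-0.009,-0.024,-0.018],"delta_rot": [0,1.2,-5.4],"fingers": 0.0}
    - {"linear": [-0.009,-0.024,-0.01],"delta_rot": [0,1.2,-5.4],"fingers": 0.0}
    - {"linear": [-0.009,-0.024,-0.005],"delta_rot": [0,1.2,-5.4],"fingers": 0.0}
    - {"linear": [-0.009,-0.024,-0.005],"delta_rot": [0,1.2,-5.4],"fingers": 0.0}

```text
clock: 24.02
position: [0.5236, 0.3075, 0.1478]
ee_rot: [0.102, 0.948, 0.3, 0.029]
contact_force: [0.4, 0.8, -3.1]
width: 0.0184
```

```bash
python3 tr.py 38 -43 70 0
```

```text
t24.02 scoop in tray frame mm [  21.4 -201.8   91.1] yaw-tray -62.3 pitch 0.1 roll 0.0 F [ 0.4  0.8 -3.1] w 0.01844361268192316 [ 0.53  0.41  1.61 -0.24  1.13  0.02]
['38', '-43', '70', '0'] [ 0.6   0.34  1.78 -0.14  0.83 -1.02] 1e-26
total lin [-0.0044 -0.0796  0.0046] rot 62.3 n 10 | per row lin [0.0034, -0.0076, 0.0005] rot [-0.05, 1.32, -6.09]
```

Call:
send_rows:
  plan:
    - {"linear": [0.003,-0.007,0.0],"delta_rot": [0,1.3,-6.1],"fingers": 0.0}
    - {"linear": [0.0034,-0.0076,0.0],"delta_rot": [0,1.3,-6.1],"fingers": 0.0}
    - {"linear": [0.0034,-0.0076,0.0],"delta_rot": [0,1.3,-6.1],"fingers": 0.0}
    - {"linear": [0.0034,-0.0076,0.0],"delta_rot": [0,1.3,-6.1],"fingers": 0.0}
    - {"linear": [0.0034,-0.0076,0.0],"delta_rot": [0,1.3,-6.1],"fingers": 0.0}
    - {"linear": [0.0034,-0.0076,0.0],"delta_rot": [0,1.3,-6.1],"fingers": 0.0}
    - {"linear": [0.0034,-0.0076,0.0],"delta_rot": [0,1.3,-6.1],"fingers": 0.0}
    - {"linear": [0.0034,-0.0076,0.0],"delta_rot": [0,1.3,-6.1],"fingers": 0.0}
    - {"linear": [0.0034,-0.0076,0.0],"delta_rot": [0,1.3,-6.1],"fingers": 0.0}
    - {"linear": [0.0034,-0.0076,0.0],"delta_rot": [0,1.3,-6.1],"fingers": 0.0}
    - {"linear": [0,0,0],"delta_rot": [0,0,0],"fingers": 0.0}

```text
clock: 24.93
position: [0.4587, 0.3687, 0.1294]
ee_rot: [0.065, 0.632, 0.769, 0.07]
contact_force: [0.0, -0.9, -1.8]
width: 0.0186
```

```bash
python3 tr.py 38 -43 35 0
```

```text
t24.93 scoop in tray frame mm [ 19.7 -33.5  70.4] yaw-tray 3.7 pitch 1.4 roll -0.3 F [ 0.  -0.9 -1.8] w 0.018614476094943263 [ 0.61  0.33  1.79 -0.11  0.86 -1.09]
['38', '-43', '35', '0'] [ 0.6   0.38  1.83 -0.15  0.75 -1.  ] 8e-30
total lin [-0.0038  0.009   0.0404] rot 4.0 n 2 | per row lin [-0.0018, 0.0044, 0.0202] rot [-0.68, -0.23, 1.85]
```

Call:
send_rows:
  plan:
    - {"linear": [-0.0013,0.004,0.012],"delta_rot": [-0.6,-0.2,1.5],"fingers": 0.0}
    - {"linear": [-0.0013,0.004,0.012],"delta_rot": [-0.5,-0.1,1.4],"fingers": 0.0}
    - {"linear": [-0.0013,0.002,0.01],"delta_rot": [-0.3,0,0.8],"fingers": 0.0}
    - {"linear": [0,0,0],"delta_rot": [0,0,0],"fingers": 0.0}

```text
clock: 25.27
position: [0.476, 0.3657, 0.0979]
ee_rot: [0.073, 0.66, 0.743, 0.079]
contact_force: [-0.4, -0.7, -3.1]
width: 0.0184
```

```bash
python3 tr.py 38 -43 15 0
python3 - <<'E'
from fit import *
import fit
from kin import *
cam("top")
manip.get_image("top"); C,_=cur(); S=C@np.load('g2.npy')
m=None
for d in manip.masks_of("scoop","top"):
    ys,xs=np.nonzero(d["pixels"]); c=ray("top",(xs.mean(),ys.mean()),.05)
    if np.hypot(*(c[:2]-S[:2,3]))<.06: m=d["pixels"];break
print(S[:3,3], None if m is None else m.sum())
if m is not None:
    o=fit.sil; fit.sil=lambda n,b,p,zz=0,Sx=4:o(n,b,p,S[2,3],Sx); print(fit.fit(SC,{"top":m},[S[0,3],S[1,3],.13]))
E
```

```text
t25.27 scoop in tray frame mm [ 38.  -46.3  41.4] yaw-tray -0.7 pitch -0.1 roll 0.1 F [-0.4 -0.7 -3.1] w 0.018388395439102992 [ 0.6   0.37  1.82 -0.15  0.77 -0.99]
['38', '-43', '15', '0'] [ 0.6   0.4   1.85 -0.16  0.7  -0.99] 1e-30
total lin [ 0.0022 -0.0057  0.0257] rot 0.7 n 1 | per row lin [0.0022, -0.0057, 0.0257] rot [0.05, 0.1, -0.74]
[0.58045972 0.37847745 0.04230237] 1378
(array([0.58012706, 0.38065716, 0.13877587]), np.float64(0.12565022783176738))
```

Call:
send_rows:
  plan:
    - {"linear": [0.001,-0.0028,0.01],"delta_rot": [0,0.1,-0.35],"fingers": 0.0}
    - {"linear": [0.001,-0.0025,0.012],"delta_rot": [0,0,-0.3],"fingers": 0.0}
    - {"linear": [0,-0.0016,0.008],"delta_rot": [0,0,0],"fingers": 0.0}
    - {"linear": [0,0,0],"delta_rot": [0,0,0],"fingers": 0.0}

```text
clock: 25.7
position: [0.4773, 0.3696, 0.0692]
ee_rot: [0.074, 0.656, 0.747, 0.082]
contact_force: [-1.3, -0.1, -3.0]
width: 0.0188
```

```bash
python3 tr.py 38 -43 3 0
```

```text
t25.70 scoop in tray frame mm [ 40.3 -41.3  13.4] yaw-tray -0.0 pitch -0.4 roll 0.2 F [-1.3 -0.1 -3. ] w 0.018754957361079724 [ 0.6   0.41  1.85 -0.16  0.69 -0.99]
['38', '-43', '3', '0'] [ 0.6   0.42  1.86 -0.16  0.68 -0.98] 6e-30
total lin [-0.0016 -0.004   0.009 ] rot 0.5 n 1 | per row lin [-0.0016, -0.004, 0.009] rot [0.4, -0.2, -0.08]
```

Call:
send_rows:
  plan:
    - {"linear": [-0.0005,-0.002,0.004],"delta_rot": [0.2,-0.1,0],"fingers": 0.0}
    - {"linear": [-0.0003,-0.001,0.004],"delta_rot": [0.2,-0.1,0],"fingers": 0.0}
    - {"linear": [0,-0.0003,0.0015],"delta_rot": [0,0,0],"fingers": 0.0}
    - {"linear": [0,0,0],"delta_rot": [0,0,0],"fingers": 0.0}

```text
clock: 26.03
position: [0.4766, 0.369, 0.0591]
ee_rot: [0.073, 0.656, 0.747, 0.079]
contact_force: [-1.0, -0.8, -1.7]
width: 0.0184
```

```bash
python3 tr.py 38 -43 3 0
```

```text
t26.03 scoop in tray frame mm [ 39.1 -42.1   2.6] yaw-tray -0.1 pitch -0.0 roll 0.0 F [-1.  -0.8 -1.7] w 0.018436154759997842 [ 0.6   0.42  1.86 -0.16  0.68 -0.98]
['38', '-43', '3', '0'] [ 0.6   0.42  1.86 -0.16  0.68 -0.98] 6e-30
total lin [-0.0011 -0.001  -0.0007] rot 0.1 n 1 | per row lin [-0.0011, -0.001, -0.0007] rot [0.03, -0.01, -0.1]
```

Down and level on the tray floor. Release and retreat.

Call:
send_rows:
  plan:
    - {"linear": [0,0,0],"delta_rot": [0,0,0],"fingers": 0.05}
    - {"linear": [0,0,0],"delta_rot": [0,0,0],"fingers": 0.05}
    - {"linear": [0,0,0],"delta_rot": [0,0,0],"fingers": 0.05}
    - {"linear": [0,0,-0.015],"delta_rot": [0,0,0],"fingers": 0.05}
    - {"linear": [0,0,-0.025],"delta_rot": [0,0,0],"fingers": 0.05}
    - {"linear": [0,0,-0.03],"delta_rot": [0,0,0],"fingers": 0.05}
    - {"linear": [0,0,-0.03],"delta_rot": [0,0,0],"fingers": 0.05}
    - {"linear": [0,0,-0.03],"delta_rot": [0,0,0],"fingers": 0.05}
    - {"linear": [0,-0.03,-0.02],"delta_rot": [0,0,0],"fingers": 0.05}
    - {"linear": [0,-0.03,-0.02],"delta_rot": [0,0,0],"fingers": 0.05}

```text
clock: 26.87
position: [0.3884, 0.3599, 0.2212]
ee_rot: [0.075, 0.657, 0.745, 0.086]
contact_force: [-1.4, 0.8, -0.9]
width: 0.0497
```

Run:
```python
from fit import *
import fit
from kin import *
cam("top");cam("side")
C,s=cur();print(C[:3,3],s["width"],s["clock"],s["contact_force"])
o=fit.sil; fit.sil=lambda n,b,p,zz=0,Sx=4:o(n,b,p,.003,Sx)
for n in("top","side"):
    im=manip.get_image(n)
    for d in manip.masks_of("scoop",n):
        ys,xs=np.nonzero(d["pixels"]); c=ray(n,(xs.mean(),ys.mean()),.03)
        if np.hypot(c[0]-.575,c[1]-.38)<.07: print(n,len(xs),fit.fit(SC,{n:d["pixels"]},[.58,.381,.13]))
    print(n,"stones",[(np.round(d["extent"]).astype(int).tolist(),round(d["p"],2)) for d in manip.find_in("stone1",n)])
    for th in("file","wire_brush"):
        for d in manip.masks_of(th,n)[:1]:
            ys,xs=np.nonzero(d["pixels"]); w=np.array([ray(n,(x,y),.012)[:2] for x,y in zip(xs,ys)]); c=w.mean(0);V=np.linalg.svd(w-c,full_matrices=False)[2]; print(th,np.round(c,4),round(float(np.arctan(V[0,1]/V[0,0])),3))
    print("flange",[np.round(d["extent"]).tolist() for d in manip.find_in("flange",n)[:1]])
```

```text
[0.3883672  0.35985857 0.22115372] 0.04966818740380856 26.8667 [-1.38217926  0.78996607 -0.8699498 ]
top 1374 (array([0.58178   , 0.38607086, 0.13523474]), np.float64(0.05598162832011788))
top stones [([410, 194, 418, 200], 0.58)]
file [0.533  0.5095] 0.12
wire_brush [0.5253 0.4687] 0.147
flange [[337.0, 171.0, 358.0, 187.0]]
side 484 (array([0.5829155 , 0.38564175, 0.13058355]), np.float64(0.7094892159445929))
side stones [([392, 122, 404, 130], 0.43)]
file [0.533  0.5082] 0.121
wire_brush [0.5292 0.4651] 0.164
flange [[330.0, 146.0, 350.0, 168.0]]
```

```bash
python3 -c "
from rig import manip
print(manip.sign_off())"
```

```text
the job is handed in; nothing more can be done
None
```

I handed the job in at about 27 s. All six stones went into the tumbler's bowl by scoop, and the scoop lies in the tool tray. The sign-off gave no verdict.

**What I did:** I picked the larger white scoop and set it down in line with the pan so I could grip it at 35° below horizontal. I pushed it under the screen to the far wall, lifted out all six stones, and tipped them into the bowl. I then set the empty scoop on the bench, gripped it again more steeply, and laid it in the tray.

**Last checks that agreed:**
- **Stones:** One picture after tipping showed all six in the bowl and the scoop empty.
- **Scoop in tray:** The top-camera fit puts its yaw at 0.135 rad, against about 0.13 for the tray. It fits inside the free part, with the handle pointing the same way as the file's and brush's.
- **Flange:** It had stayed where it was, within a few pixels in both cameras. I did not measure the other bench objects again.

**Checks that failed or disagreed:**
- The last side-camera fit of the scoop was poor because the arm hid most of it.
- The final stone detector found only one stone in each view, so the count of six rests on the picture above.
- When the nose met the pan's far wall, the wrist force reached about 70 N, below the 120 N limit. I took this to be the nose touching, not the gripper's body.

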